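# Open the cell magazine and fetch a sample cell

### The job

Swing the clear guard of the cell magazine up and right over so that it stays open by itself. Then take the front sample cell, the one at the stop, so that the next one rolls down to the stop, and set it down in the V-shaped cradle without dropping it, one end cap in each pair of V supports. Leave the other cells in the magazine, the guard open and the two bottles where they stand.

Things in the scene. Friction and masses are not known exactly. Their poses are not given: they have to be found in the camera images.
- stop_seat (a point): magazine (fixed, grey, 205 x 126 mm): where the centre of a cell at the stop lies, 60 mm over the bench. x: level, from the low robot-side end to the back; y: along the cells; z up. Two rails under the caps rise 18 deg to +x; stop plates reach 6 mm above this point; both open in the middle, 68 mm. Side guides 55 mm either side. Tubes lie 48 mm apart along the track, 32 mm free between them
- deck_edge (a point): middle of the lower front edge of the magazine's fixed top deck, 20 mm behind and 87 mm above stop_seat, axes alike; the deck reaches back from here, 6 mm thick. A gripper pointing straight down on the front cell hits it; one leaning towards the robot by 30 to 45 deg (fingers pointing down and to +x) passes
- guard_hinge (a point): middle of the guard's hinge, just above the deck's front edge, 18 mm behind and 98 mm above stop_seat; axes as stop_seat; the hinge axis is its y
- guard_bar (a point): middle of the guard's grip bar: round steel, 12 mm in diameter, 90 mm long, parallel to the hinge, 130 mm from it, on two 10 mm arms at its ends, with a free gap of 33 mm between bar and panel. The guard is a clear panel 118 mm wide, 4 mm thick, with aluminium edges, reaching 91 mm from the hinge; about 0.2 kg
- guard (a joint): guard angle, rad: 0 closed (from the hinge it slopes 30 deg below level towards the robot, over the front cell), growing as the bar swings up; 2.09 upright (balance point); 2.41 resting open on its buffers, leaning 18 deg back. The hinge turns almost freely: below about 2.1 the guard falls shut, beyond it falls open
- cell_0_mid (a point): centre of the front cell, at the stop. The three cells are alike: a bar-bell lying on its side, 104 mm long along its y (x and z turn as it rolls), a glass tube 16 mm in diameter, 64 mm clear length, between two steel end caps 48 mm in diameter and 16 mm long (a dark collar 4 mm wide beside each); about 0.12 kg
- cell_1_mid (a point): centre of the second cell, behind the front one
- cell_2_mid (a point): centre of the third cell, the rearmost
- cradle_seat (a point): centre of a cell that rests in the cradle, 47 mm over the bench. The cradle (fixed) has a grey base plate 90 x 124 mm, 8 mm thick, and two 90 deg V supports of aluminium, 20 mm wide, 44 mm either side of the middle, tops 42 mm over the bench, open between them (68 mm). y: along the cell; x across; z up
- white_bottle: bystander: white screw-cap bottle, 54 mm diameter, 98 mm high; origin at the centre of its underside
- amber_bottle: bystander: amber screw-cap bottle, 54 mm diameter, 120 mm high; origin at the centre of its underside
There are look-alikes about, which are no part of the job. What is shaped like the part that bears cell_1_mid but pink or red is not meant.

How it is judged:
By the outcome, as a careful person would: the job done as asked, in the order asked, and still so for the second after the job is handed in, with the robot touching nothing.
It also fails if it takes over 58 s, if anything falls off the work surface, if the arm or the gripper's body presses on something with over 40 N, if the wrist force passes 120 N, or if a joint passes its speed limit or range.

### The arm

A 6-joint arm with a two-finger parallel gripper is mounted at the origin on a cart in front of the work surface, level with it; the furniture and walls round the work are solid. World frame = base frame: x ahead of the robot, y to its left, z up, the work surface at z = 0. Lengths are in m, angles in rad, forces in N, time in s.
With the tool pointing down it reaches from about 0.35 to 0.775 m from the base axis. Payload 5.5 kg.
Tool frame: the origin (TCP) lies on the centre line of the jaws, within the pads' length; the fingertips stand 11 mm ahead of it and the grasp point (between the pads) lies 8 mm behind it (env.tip_reach is the distance from the TCP to the fingertips, in m); z points along the fingers, x is the direction in which the jaws open and shut, and the axes are right-handed (so a half turn about z gives the same grasp; the last joint's range is limited). The gripper opens to 85 mm and grips with 20 to 120 N. Pads are 22 mm wide; open, the fingers measure 114 mm over their backs; the gripper's body (76 mm by 85 mm) begins 54 mm behind the grasp point. The pads swing forward as they close: fully open they stand 13 mm farther back than shut.
Start: joints at [-1.445, 0.313, 0.046, 1.304, 0, 1.431], TCP at [0.151, -0.555, 0.242] pointing down, gripper open.
Joint ranges: [-2.76, 2.76], [-0.86, 1.69], [-1.03, 1.26], [-2.2, 2.34], [-1.47, 1.5], [-3.14, 3.14]. Speed limits (rad/s): [2.57, 2.57, 3.14, 3.14, 3.14, 3.14].

### API

Orientations are given as a unit quaternion [w, x, y, z].
In Python, from workcell import env gives the robot as it stands.
- The arm moves only by the tool carry_out, never from a script. Its argument "moves" is one flat list of numbers, 7 for each row, row after row: the gripper command: -1 is shut, 1 is fully open, values between are in proportion, then the shift along the tool's x, y, z in m, then the turn, a rotation vector about the tool's x, y, z in degrees. A call has exactly 5 rows; each row shifts and turns the pose as measured when the row begins, along the tool's axes as they then stand; what a row does not reach is not made up. A row lasts 1/8 s, in which the tool goes at most 62.5 mm and 10.7 degrees, less where a joint would pass 70% of its speed; a pose out of reach is approached as far as the arm can. A call is refused whole if a number of a shift passes 0.0625 or a number of a turn 10.7, either way. A call with a gripper value outside its range is refused whole. The fingers move at their own pace and stop on an object; "squeeze" is the grip in N (left out, the last holds). Time passes only in rows, so rows that do not move let the fingers close, or fill a call up. It gives the time, the measured TCP pose, the force and the opening at its end, in the units of the state.
- env.get_state(): the state, without advancing time (a new reading comes with each control period).
- env.read_camera(name): name is "scene" or "top" or "wrist"; returns the picture (400x640x3 uint8, red, green, blue); there is no depth.
- env.calibration(name): a dict with "camera_matrix" (3x3 intrinsics, pixels), "rvec" (rotation vector, rad) and "tvec" (3), from world to camera coordinates, as OpenCV has them; the wrist camera has in their place "hand_eye" (4x4, takes a point from camera to tool coordinates, whose origin is the TCP and whose axes are the tool frame's). Camera axes: x right, y down, z forward; pixel columns grow to the right and rows downward; lengths in m; the calibration is good to about 2 mm. The wrist camera is an equidistant fisheye: a pixel r from the principal point sees the ray r / f radians off the axis. A picture is of the moment at which its call begins: read the wrist's pose just before it. calibration takes no time and is no camera call.
- env.hand_in(): hands the job in, once; it reports no verdict.
The state is a dict: "clock": time; "joint_pos": joint angles; "qvel": joint speeds; "tau": joint torques, N m; "tcp_pos": TCP position; "orientation": TCP orientation; "wrist_force": force on the tool from outside, world axes, zero at the start; "ft_torque": the same for the moment, N m; "finger_gap": finger opening in m.
Only numpy, scipy, OpenCV 4.12 (cv2) and the standard library are available. Lean on these libraries where they do the work, as an engineer would, in place of code of your own. Each camera call takes 0.05 s, during which the arm holds its last target. There are 200 camera calls.

## Working session

There is one attempt and no reset: what is moved stays moved. The work goes in short steps, Python scripts to look and compute and a tool call to move; the robot and the scene stay as the last step left them, time stands still between calls to the robot, and variables do not carry over. Pictures are saved under pics/ and viewed, about 8 in all and at most 12, crops included, and the job is handed in when it is done.

Besides the shell and the picture viewer there is one more tool, called in YAML: its name, and indented under it one key for each argument. carry_out: Moves the arm, as the interface text tells. Its arguments: {"type":"object","properties":{"moves":{"type":"array"},"squeeze":{"type":"number"}},"required":["moves"]}

```bash
ls; mkdir -p pics; cat > h.py <<'E'
import numpy as np, cv2
from workcell import env
from scipy.spatial.transform import Rotation as R
def rot(q): return R.from_quat([q[1],q[2],q[3],q[0]])
def cam(name):
    c=env.calibration(name); return np.array(c["camera_matrix"]),R.from_rotvec(np.ravel(c["rvec"])).as_matrix(),np.ravel(c["tvec"])
def ray(name,u,v):
    K,Rm,t=cam(name); d=Rm.T@np.linalg.inv(K)@np.array([u,v,1.]); return -Rm.T@t,d/np.linalg.norm(d)
def plane(name,u,v,z):
    o,d=ray(name,u,v); return o+d*(z-o[2])/d[2]
def proj(name,P):
    K,Rm,t=cam(name); p=K@(Rm@np.asarray(P)+t); return p[:2]/p[2]
def tri(*rays):
    A=np.zeros((3,3));b=np.zeros(3)
    for o,d in rays:
        M=np.eye(3)-np.outer(d,d);A+=M;b+=M@o
    x=np.linalg.solve(A,b); return x,[np.linalg.norm((np.eye(3)-np.outer(d,d))@(x-o)) for o,d in rays]
def wray(u,v,st):
    c=env.calibration("wrist");K=np.array(c["camera_matrix"]);H=np.array(c["hand_eye"])
    a=np.array([(u-K[0,2])/K[0,0],(v-K[1,2])/K[1,1]]);r=np.linalg.norm(a)
    d=np.array([*(a/max(r,1e-9)*np.sin(r)),np.cos(r)])
    Q=rot(st["orientation"]).as_matrix(); return Q@H[:3,3]+st["tcp_pos"],Q@H[:3,:3]@d
def snap(name,fn):
    st=env.get_state(); im=env.read_camera(name); cv2.imwrite("pics/"+fn,im[:,:,::-1]); return st,im
E
python3 - <<'E'
from h import *
for n in("scene","top"):
    snap(n,n+"0.png"); print(n,ray(n,320,200),cam(n)[0].round(1).tolist())
print(env.calibration("wrist"),env.tip_reach); print(env.get_state())
E
```

```text
pics
scene (array([-0.14046532,  0.73679323,  0.59895056]), array([ 0.6399696 , -0.64479024, -0.4179527 ])) [[467.1, 0.0, 321.7], [0.0, 467.1, 207.8], [0.0, 0.0, 1.0]]
top (array([0.43922888, 0.01048576, 1.18053323]), array([ 0.09252227,  0.01551456, -0.99558974])) [[397.9, 0.0, 321.4], [0.0, 397.9, 200.0], [0.0, 0.0, 1.0]]
{'camera_matrix': array([[309.70691629,   0.        , 321.39956882],
       [  0.        , 309.70691629, 200.19591196],
       [  0.        ,   0.        ,   1.        ]]), 'hand_eye': array([[ 9.99999826e-01,  2.39121490e-04,  5.39938397e-04,
        -5.16012493e-04],
       [-3.99160018e-04,  9.47541100e-01,  3.19633702e-01,
        -8.18423295e-02],
       [-4.35182535e-04, -3.19633862e-01,  9.47541031e-01,
        -1.31408428e-01],
       [ 0.00000000e+00,  0.00000000e+00,  0.00000000e+00,
         1.00000000e+00]])} 0.011
{'clock': 0.1, 'joint_pos': array([-1.44459185e+00,  3.13924800e-01,  4.51204681e-02,  1.30359866e+00,
       -1.46715310e-05,  1.43122277e+00]), 'qvel': array([ 0.0007453 , -0.00065984,  0.00290536,  0.00189514, -0.00103554,
        0.00124128]), 'tau': array([ 1.88468075e-03, -4.81728816e+01,  2.99242473e+01,  1.28592408e-02,
       -1.25496558e-04,  1.08832478e-05]), 'tcp_pos': array([ 0.1509769 , -0.55438588,  0.24150971]), 'orientation': array([-5.66672827e-04,  7.94562538e-01, -6.07181791e-01, -5.69452801e-04]), 'wrist_force': array([-0.95312707,  0.22598421, -0.10102588]), 'ft_torque': array([-0.02069899,  0.01574941, -0.02993458]), 'finger_gap': 0.08543477719713033}
```

View pics/scene0.png

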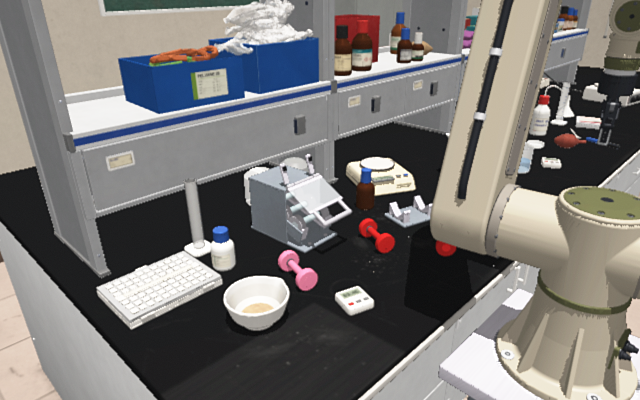

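View pics/top0.png

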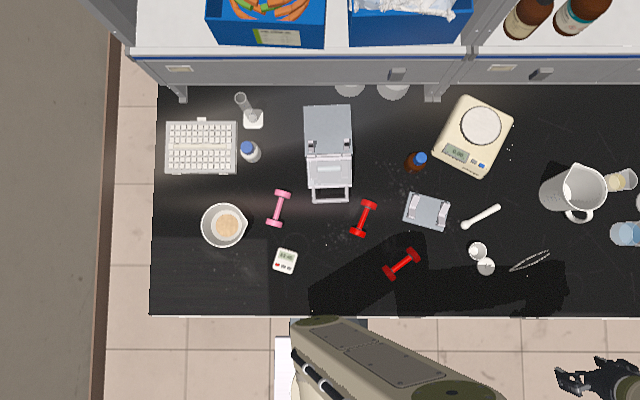

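Scene view: the magazine is at about (295,205) with its guard bar near (330,215), the cradle at (408,213), the white bottle at (222,250) and the amber one at (366,190). Top view: the magazine is at (328,150), the guard bar at (331,197) and the cradle at (427,210). Next I'll view enlarged crops of these.

```bash
python3 - <<'E'
import cv2,numpy as np
t=cv2.imread("pics/top0.png");s=cv2.imread("pics/scene0.png")
f=lambda im,x,y,w,h,k:cv2.resize(im[y:y+h,x:x+w],None,fx=k,fy=k,interpolation=cv2.INTER_CUBIC)
a=f(t,290,95,80,115,5)  #400x575
b=f(s,240,145,120,110,10/3) #400x367
c=np.hstack([f(t,395,180,65,60,3),f(s,380,190,68,60,3)])[:, :400]
r=np.zeros((575,400,3),np.uint8); r[:b.shape[0],:b.shape[1]]=b[:,:400]; r[380:380+c.shape[0],:c.shape[1]]=c
cv2.imwrite("pics/z0.png",np.hstack([a,r]))
E
```

```text
(no output)
```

View pics/z0.png

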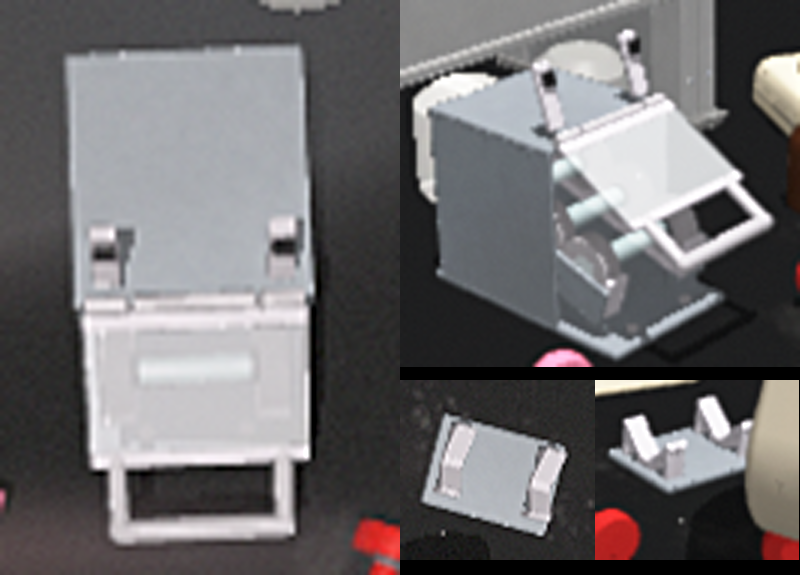

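Enlarged crops: the guard is closed. In the top crop the bar runs (110,535)-(298,530) and the hinge (80,303)-(312,297). In the scene crop the bar runs about (690,265)-(768,218) and the hinge (555,147)-(670,98). The cradle shows clearly from the top, with plate corners at (445,413), (567,450), (545,535) and (422,505). I'll triangulate these.

```bash
cat > m.py <<'E'
from h import *
T=lambda x,y:(290+x/5,95+y/5)
S=lambda x,y:(240+(x-400)*.3,145+y*.3)
C=lambda x,y:(395+(x-400)/3,180+(y-380)/3)
for n,a,b in(("barL",T(112,533),S(690,262)),("barR",T(296,528),S(768,218)),("hinL",T(82,304),S(557,145)),("hinR",T(310,298),S(668,98))):
    x,e=tri(ray("top",*a),ray("scene",*b)); print(n,x.round(4),np.round(e,4))
for z in(.154,): print("deck",[plane("top",*T(*p),z).round(4).tolist() for p in((67,57),(301,47),(315,297),(80,303))])
bc=np.mean([plane("top",*T(*p),.060+.098-.065) for p in((112,533),(296,528))],0); print("bar@.093",bc)
hc=np.mean([plane("top",*T(*p),.160) for p in((82,304),(310,298))],0); print("hinge",hc)
cs=[plane("top",*C(*p),.008) for p in((445,413),(567,450),(545,535),(422,505))]
print("cradle",np.round(cs,4).tolist(),np.mean(cs,0).round(4)); 
d=cs[1]-cs[0]+cs[2]-cs[3];print("yaw y",np.degrees(np.arctan2(d[1],d[0])))
for n in("top",):
  print(plane(n,*T(66,56),.15))
E
python3 m.py
```

```text
barL [0.5317 0.0447 0.0951] [0.0053 0.0053]
barR [ 0.5385 -0.053   0.0918] [0.0005 0.0005]
hinL [0.648  0.0598 0.1545] [0.0037 0.0037]
hinR [ 0.6513 -0.0589  0.1555] [0.0032 0.0032]
deck [[0.7837, 0.0711, 0.154], [0.7889, -0.0528, 0.154], [0.6545, -0.0596, 0.154], [0.6514, 0.0635, 0.154]]
bar@.093 [ 0.53729768 -0.00218634  0.093     ]
hinge [0.6511902 0.0027754 0.16     ]
cradle [[0.5752, -0.2374, 0.008], [0.5388, -0.3562, 0.008], [0.4555, -0.3325, 0.008], [0.4845, -0.2133, 0.008]] [ 0.5135 -0.2849  0.008 ]
yaw y -105.38341817046897
[0.78561044 0.07189326 0.15      ]
```

```bash
cat >> h.py <<'E'
from scipy.linalg import logm,expm
def tool(lean,yaw):
    "tool pointing down, x ahead, turned by yaw, fingers leaning forward by lean (deg)"
    return R.from_euler("z",yaw,degrees=True)*R.from_euler("y",-lean,degrees=True)*R.from_matrix(np.diag([1.,-1,-1]))
def M(r,p):
    A=np.eye(4);A[:3,:3]=r.as_matrix();A[:3,3]=p;return A
def plan(p,r,n,st=None):
    s=st or env.get_state();A=M(rot(s["orientation"]),s["tcp_pos"])
    E=expm(np.real(logm(np.linalg.inv(A)@M(r,p)))/n)
    print("%d rows of"%n,E[:3,3].round(4).tolist(),np.degrees(R.from_matrix(E[:3,:3]).as_rotvec()).round(2).tolist())
    B=A.copy();pts=[]
    for i in range(n):B=B@E;pts.append(B[:3,3].round(3).tolist())
    print(pts[::max(1,n//4)],"force",s["wrist_force"].round(1),"gap",round(s["finger_gap"],4),"t",s["clock"])
def stat():
    s=env.get_state();print("tcp",s["tcp_pos"].round(4),"z",rot(s["orientation"]).as_matrix()[:,2].round(3),"x",rot(s["orientation"]).as_matrix()[:,0].round(3),"j",s["joint_pos"].round(2),"f",s["wrist_force"].round(1),"gap",round(s["finger_gap"],4),"t",round(s["clock"],2))
E
python3 - <<'E'
from h import *
plan([.38,-.01,.26],tool(45,2.5),15)
E
```

```text
15 rows of [-0.012, -0.0407, -0.0019] [2.01, 2.53, -4.87]
[[0.187, -0.532, 0.243], [0.281, -0.448, 0.253], [0.35, -0.341, 0.264], [0.388, -0.22, 0.271], [0.393, -0.093, 0.269]] force [-1.   0.2 -0.1] gap 0.0854 t 0.1
```

carry_out:
  moves: [-0.3, -0.012, -0.041, -0.002, 2, 2.5, -4.9, -0.3, -0.012, -0.041, -0.002, 2, 2.5, -4.9, -0.3, -0.012, -0.041, -0.002, 2, 2.5, -4.9, -0.3, -0.012, -0.041, -0.002, 2, 2.5, -4.9, -0.3, -0.012, -0.041, -0.002, 2, 2.5, -4.9]

```text
clock: 0.72
tcp_pos: [0.3109, -0.4102, 0.2546]
orientation: [-0.006, 0.899, -0.415, 0.14]
wrist_force: [0.2, 0.0, -1.2]
finger_gap: 0.0299
```

carry_out:
  moves: [-0.3, -0.012, -0.041, -0.002, 2, 2.5, -4.9, -0.3, -0.012, -0.041, -0.002, 2, 2.5, -4.9, -0.3, -0.012, -0.041, -0.002, 2, 2.5, -4.9, -0.3, -0.012, -0.041, -0.002, 2, 2.5, -4.9, -0.3, -0.012, -0.041, -0.002, 2, 2.5, -4.9]

```text
clock: 1.35
tcp_pos: [0.3903, -0.2057, 0.2695]
orientation: [-0.01, 0.943, -0.193, 0.273]
wrist_force: [1.0, -0.1, -0.4]
finger_gap: 0.0296
```

carry_out:
  moves: [-0.3, -0.012, -0.041, -0.002, 2, 2.5, -4.9, -0.3, -0.012, -0.041, -0.002, 2, 2.5, -4.9, -0.3, -0.012, -0.041, -0.002, 2, 2.5, -4.9, -0.3, -0.012, -0.041, -0.002, 2, 2.5, -4.9, -0.3, -0.012, -0.041, -0.002, 2, 2.5, -4.9]

```text
clock: 1.98
tcp_pos: [0.3733, 0.0127, 0.2564]
orientation: [-0.014, 0.921, 0.042, 0.387]
wrist_force: [0.3, 0.3, -1.0]
finger_gap: 0.0299
```

```bash
python3 - <<'E'
from h import *
stat(); plan([.38,-.01,.26],tool(45,2.5),5)
E
```

```text
tcp [0.3733 0.0127 0.2564] z [ 0.712  0.058 -0.699] x [0.696 0.067 0.715] j [-0.52 -0.75 -1.    0.63  0.42  1.11] f [ 0.3  0.3 -1. ] gap 0.0299 t 1.98
5 rows of [0.0012, 0.0046, 0.0002] [-0.3, -0.13, 0.42]
[[0.375, 0.008, 0.257], [0.376, 0.004, 0.258], [0.377, -0.001, 0.259], [0.379, -0.005, 0.259], [0.38, -0.01, 0.26]] force [ 0.3  0.3 -1. ] gap 0.0299 t 1.975
```

```bash
python3 - <<'E'
from h import *
st,_=snap("wrist","w1.png")
np.savez("w1.npz",p=st["tcp_pos"],q=st["orientation"])
E
```

```text
(no output)
```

View pics/w1.png

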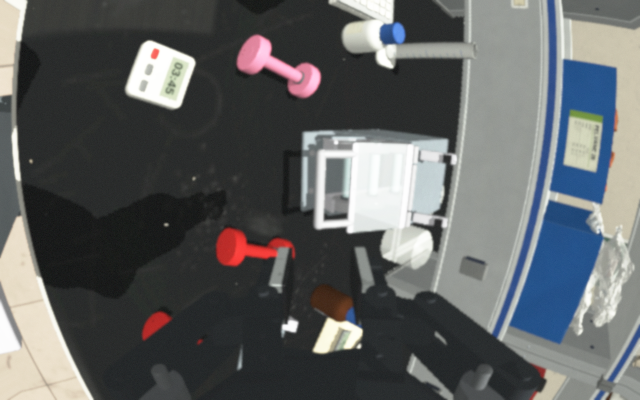

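Wrist view: the closed guard is in view, with the bar about (318,152)-(321,227) and the hinge side about (413,143)-(408,230). A red dumbbell (a look-alike) lies at (255,248) and the white bottle is at (372,36).

```bash
python3 - <<'E'
from h import *
d=np.load("w1.npz");st=dict(tcp_pos=d["p"],orientation=d["q"])
im=cv2.imread("pics/w1.png");g=cv2.cvtColor(im,6)
print(g[190,305:335].tolist()); print(g[140:160,319].tolist(),g[215:236,322].tolist())
t=cv2.cvtColor(cv2.imread("pics/top0.png"),6); print("top",t[192:210,331].tolist())
print(t[200:203,306:318].tolist(),t[200:203,343:354].tolist())
for a,b in(((330.8,201.6),(319.5,190)),):
    x,e=tri(ray("top",*a),wray(*b,st),ray("scene",338.7,217));print(x.round(4),np.round(e,4))
    x,e=tri(ray("top",*a),wray(*b,st));print(x.round(4),np.round(e,4))
x,e=tri(ray("top",290+82/5,95+304/5),wray(413,143,st));print("hinL",x.round(4),np.round(e,4))
x,e=tri(ray("top",290+310/5,95+298/5),wray(408,230,st));print("hinR",x.round(4),np.round(e,4))
E
```

```text
[208, 195, 162, 134, 128, 129, 130, 127, 122, 123, 142, 171, 201, 223, 235, 242, 245, 243, 232, 194, 140, 113, 106, 107, 106, 105, 105, 104, 104, 103]
[119, 111, 106, 106, 105, 106, 105, 106, 118, 144, 175, 201, 212, 220, 221, 220, 221, 221, 222, 223] [229, 229, 228, 228, 228, 230, 233, 239, 244, 248, 247, 241, 221, 166, 101, 55, 44, 42, 45, 42, 43]
top [50, 47, 42, 47, 46, 43, 140, 192, 217, 220, 164, 63, 71, 73, 73, 72, 70, 67]
[[70, 72, 69, 72, 65, 87, 189, 202, 202, 196, 206, 211], [73, 73, 76, 74, 68, 89, 191, 207, 207, 208, 212, 215], [79, 75, 70, 76, 67, 78, 149, 198, 203, 202, 197, 182]] [[224, 223, 224, 225, 220, 212, 51, 59, 60, 62, 62], [182, 181, 180, 184, 180, 188, 50, 59, 67, 63, 67], [117, 116, 117, 113, 77, 48, 62, 64, 67, 72, 70]]
[ 0.5346 -0.0019  0.0947] [0.0012 0.0026 0.0033]
[ 0.5361 -0.0011  0.095 ] [0.0011 0.0011]
hinL [0.651  0.0633 0.1537] [0.0009 0.0009]
hinR [ 0.6516 -0.057   0.164 ] [0.0008 0.0008]
```

```bash
python3 - <<'E'
from h import *
bar=np.array([.538,-.001,.0945]);r=tool(45,2.5);z=r.as_matrix()[:,2]
s=env.get_state()
plan(bar-.055*z,r,5)
E
```

```text
5 rows of [0.0009, 0.0058, 0.0349] [-0.38, -0.1, 0.45]
[[0.396, 0.014, 0.229], [0.422, 0.01, 0.205], [0.448, 0.006, 0.181], [0.474, 0.002, 0.157], [0.499, -0.003, 0.133]] force [-1.6  0.8 -3.1] gap 0.0296 t 2.025
```

carry_out:
  moves: [-0.39, 0.001, 0.006, 0.035, -0.4, -0.1, 0.45, -0.39, 0.001, 0.006, 0.035, -0.4, -0.1, 0.45, -0.39, 0.001, 0.006, 0.035, -0.4, -0.1, 0.45, -0.39, 0.001, 0.006, 0.035, -0.4, -0.1, 0.45, -0.39, 0.001, 0.006, 0.035, -0.4, -0.1, 0.45]

```text
clock: 2.65
tcp_pos: [0.5155, -0.0077, 0.164]
orientation: [-0.009, 0.929, 0.023, 0.37]
wrist_force: [1.0, -0.1, -0.7]
finger_gap: 0.0265
```

```bash
python3 - <<'E'
from h import *
stat()
bar=np.array([.538,-.001,.0945]);r=tool(45,2.5);z=r.as_matrix()[:,2]
plan(bar+.006*z,r,5)
st,im=snap("wrist","w2.png")
g=cv2.cvtColor(im,7)
x,y,w,h=240,90,240,200
cv2.imwrite("pics/w2z.png",cv2.resize(im[y:y+h,x:x+w,::-1],None,fx=3,fy=3,interpolation=2))
np.savez("w2.npz",p=st["tcp_pos"],q=st["orientation"])
E
```

```text
tcp [ 0.5155 -0.0077  0.164 ] z [ 0.687  0.033 -0.726] x [0.725 0.037 0.687] j [-0.31 -0.21 -1.03  0.03  0.24  1.3 ] f [ 1.  -0.1 -0.7] gap 0.0265 t 2.65
5 rows of [-0.0064, -0.0011, 0.0144] [-0.03, 0.32, 0.06]
[[0.521, -0.006, 0.149], [0.526, -0.005, 0.134], [0.531, -0.004, 0.12], [0.537, -0.002, 0.105], [0.542, -0.001, 0.09]] force [ 1.  -0.1 -0.7] gap 0.0265 t 2.65
```

View pics/w2z.png

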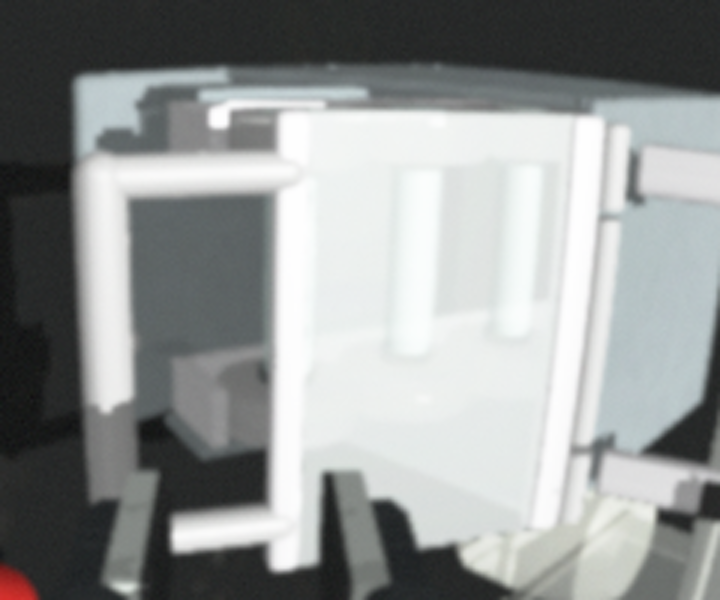

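Wrist crop: the bar is at crop x≈106, i.e. pixel (275.3,190), with the panel edge at x≈290. The fingertips are at (140,475) and (340,475). Joint 3 has hit its limit at this lean, so I'll use a smaller lean of about 30°.

```bash
python3 - <<'E'
from h import *
d=np.load("w1.npz");s1=dict(tcp_pos=d["p"],orientation=d["q"])
d=np.load("w2.npz");s2=dict(tcp_pos=d["p"],orientation=d["q"])
for a in([ray("top",330.5,200.3),wray(320,190,s1),wray(275.5,190,s2)],):
    x,e=tri(*a);print(x.round(4),np.round(e,4))
r=tool(30,2.5);z=r.as_matrix()[:,2];bar=np.array([.538,-.001,.0945])
plan(bar-.05*z,r,5); stat()
E
```

```text
[0.542  0.0033 0.0876] [0.0052 0.0059 0.0104]
5 rows of [-0.0034, -0.0013, 0.0033] [-0.03, -2.64, 0.04]
[[0.516, -0.007, 0.156], [0.516, -0.006, 0.152], [0.515, -0.005, 0.147], [0.514, -0.003, 0.142], [0.513, -0.002, 0.138]] force [ 1.1 -2.4 -1.5] gap 0.0258 t 2.7
tcp [ 0.5165 -0.0084  0.1609] z [ 0.684  0.033 -0.729] x [0.728 0.035 0.685] j [-0.31 -0.2  -1.03  0.02  0.24  1.31] f [ 1.1 -2.4 -1.5] gap 0.0258 t 2.7
```

```bash
cat >> h.py <<'E'
def tri2(rays,yaw):
    "point (x',z) of a line along y' from rays; x' measured along yaw direction"
    c,s=np.cos(np.radians(yaw)),np.sin(np.radians(yaw));A=[];b=[]
    for o,d in rays:
        o2=np.array([c*o[0]+s*o[1],o[2]]);d2=np.array([c*d[0]+s*d[1],d[2]]);n=np.array([-d2[1],d2[0]])/np.linalg.norm(d2);A.append(n);b.append(n@o2)
    x=np.linalg.lstsq(np.array(A),np.array(b),rcond=None)[0];return x,np.array(A)@x-b
E
python3 - <<'E'
from h import *
d=np.load("w1.npz");s1=dict(tcp_pos=d["p"],orientation=d["q"])
d=np.load("w2.npz");s2=dict(tcp_pos=d["p"],orientation=d["q"])
a=[ray("top",330.5,200.3),wray(320,190,s1),wray(275.5,190,s2)]
for k in([0,1,2],[0,1],[0,2],[1,2]): print(tri2([a[i] for i in k],2.5))
E
```

```text
(array([0.53883629, 0.09266817]), array([-0.00012122, -0.00030415,  0.00040374]))
(array([0.53892734, 0.09300288]), array([-1.11022302e-16,  5.55111512e-17]))
(array([0.5390514 , 0.09164909]), array([3.33066907e-16, 5.55111512e-17]))
(array([0.53647189, 0.09537059]), array([2.22044605e-16, 2.77555756e-16]))
```

carry_out:
  moves: [-0.39, -0.003, -0.001, 0.003, 0, -2.6, 0, -0.39, -0.003, -0.001, 0.003, 0, -2.6, 0, -0.39, -0.003, -0.001, 0.003, 0, -2.6, 0, -0.39, -0.003, -0.001, 0.003, 0, -2.6, 0, -0.39, -0.003, -0.001, 0.003, 0, -2.6, 0]

```text
clock: 3.32
tcp_pos: [0.5094, -0.0031, 0.1331]
orientation: [-0.008, 0.968, 0.022, 0.251]
wrist_force: [1.0, 0.3, -0.7]
finger_gap: 0.0261
```

```bash
python3 - <<'E'
from h import *
stat()
r=tool(30,2.5);z=r.as_matrix()[:,2];bar=np.array([.539,-.001,.0945])
plan(bar-.03*z,r,5)
E
```

```text
tcp [ 0.5094 -0.0031  0.1331] z [ 0.485  0.026 -0.874] x [0.873 0.039 0.486] j [-0.25 -0.08 -0.84  0.33  0.14  1.31] f [ 1.   0.3 -0.7] gap 0.0261 t 3.33
5 rows of [0.0013, -0.0002, 0.0036] [-0.06, 0.19, 0.01]
[[0.512, -0.003, 0.131], [0.515, -0.003, 0.128], [0.518, -0.002, 0.125], [0.521, -0.002, 0.123], [0.524, -0.002, 0.12]] force [ 1.   0.3 -0.7] gap 0.0261 t 3.325
```

```bash
python3 - <<'E'
from h import *
r=tool(30,2.5);z=r.as_matrix()[:,2];bar=np.array([.5388,-.001,.0927])
plan(bar-.03*z,r,2);plan(bar+.006*z,r,5)
E
```

```text
2 rows of [0.0028, -0.0004, 0.0098] [-0.14, 0.47, 0.02]
[[0.517, -0.002, 0.126], [0.524, -0.002, 0.119]] force [ 1.   0.3 -0.7] gap 0.0261 t 3.325
5 rows of [0.0012, -0.0001, 0.0111] [-0.06, 0.19, 0.01]
[[0.516, -0.003, 0.124], [0.522, -0.002, 0.115], [0.529, -0.002, 0.106], [0.535, -0.001, 0.097], [0.542, -0.001, 0.088]] force [ 1.   0.3 -0.7] gap 0.0261 t 3.325
```

carry_out:
  moves: [-0.39, 0.003, 0, 0.009, 0, 0.4, 0, -0.39, 0.003, 0, 0.009, 0, 0.4, 0, -0.39, 0, 0, 0.012, 0, 0, 0, -0.39, 0, 0, 0.012, 0, 0, 0, -0.39, 0, 0, 0.008, 0, 0, 0]

```text
clock: 3.95
tcp_pos: [0.5402, -0.0017, 0.0895]
orientation: [-0.008, 0.966, 0.022, 0.259]
wrist_force: [-0.4, -0.2, -0.3]
finger_gap: 0.0263
```

```bash
python3 - <<'E'
from h import *
stat()
r=tool(30,2.5);z=r.as_matrix()[:,2];bar=np.array([.5388,-.001,.0927])
plan(bar+.006*z,r,1)
# arc plan, lean fixed 30, 1.0 rad per...
h=np.array([.6513,.002,.158])
for n,a in((5,0.5),(5,1.),(5,1.5),(5,2.),(5,2.41)):
    e=a-np.pi/6; c,s=np.cos(np.radians(2.5)),np.sin(np.radians(2.5))
    b=h+.13*np.array([-np.cos(e)*c,-np.cos(e)*s,np.sin(e)]); print(a,b.round(4),"TCP",(b+.006*z).round(4))
E
```

```text
tcp [ 0.5402 -0.0017  0.0895] z [ 0.499  0.027 -0.866] x [0.865 0.037 0.5  ] j [-0.23  0.05 -0.86  0.16  0.14  1.33] f [-0.4 -0.2 -0.3] gap 0.0263 t 3.95
1 rows of [0.0005, -0.0007, 0.0025] [-0.29, 0.02, -0.02]
[[0.542, -0.001, 0.088]] force [-0.4 -0.2 -0.3] gap 0.0263 t 3.95
0.5 [ 0.5215 -0.0037  0.1549] TCP [ 0.5245 -0.0035  0.1497]
1.0 [ 0.5359 -0.003   0.2176] TCP [ 0.5389 -0.0029  0.2124]
1.5 [ 0.5786 -0.0012  0.2657] TCP [ 0.5816 -0.001   0.2605]
2.0 [0.6391 0.0015 0.2874] TCP [0.6421 0.0016 0.2822]
2.41 [0.6916 0.0038 0.2816] TCP [0.6946 0.0039 0.2764]
```

carry_out:
  moves: [-0.39, 0, 0, 0.002, 0, 0, 0, -0.9, 0, 0, 0, 0, 0, 0, -0.9, 0, 0, 0, 0, 0, 0, -0.9, 0, 0, 0, 0, 0, 0, -0.9, 0, 0, 0, 0, 0, 0]
  squeeze: 35

```text
clock: 4.58
tcp_pos: [0.5414, -0.0014, 0.0878]
orientation: [-0.008, 0.966, 0.022, 0.259]
wrist_force: [0.6, -0.4, -0.9]
finger_gap: 0.0108
```

```bash
python3 - <<'E'
from h import *
stat();s=env.get_state();p=s["tcp_pos"];r=rot(s["orientation"]);Q=r.as_matrix();print(s["ft_torque"])
h=np.array([.6513,.002,.158]);c,q=np.cos(np.radians(2.5)),np.sin(np.radians(2.5))
b=lambda a:.13*np.array([-np.cos(a-np.pi/6)*c,-np.cos(a-np.pi/6)*q,np.sin(a-np.pi/6)])
A=np.arange(0,2.45,.12)
for i in range(20): print(A[i+1].round(2),(Q.T@(b(A[i+1])-b(A[i]))).round(4).tolist(),(p+b(A[i+1])-b(0)).round(4))
E
```

```text
tcp [ 0.5414 -0.0014  0.0878] z [ 0.5    0.027 -0.866] x [0.865 0.038 0.501] j [-0.23  0.05 -0.86  0.15  0.14  1.34] f [ 0.6 -0.4 -0.9] gap 0.0108 t 4.58
[-0.02600067  0.47599496  0.01063792]
0.12 [0.001, -0.0001, -0.0156] [ 0.5344 -0.0017  0.1017]
0.24 [0.0028, -0.0001, -0.0153] [ 0.5292 -0.002   0.1164]
0.36 [0.0046, -0.0001, -0.0149] [ 0.5257 -0.0021  0.1316]
0.48 [0.0064, -0.0001, -0.0142] [ 0.5241 -0.0022  0.1471]
0.6 [0.008, -0.0001, -0.0134] [ 0.5244 -0.0022  0.1627]
0.72 [0.0096, -0.0001, -0.0123] [ 0.5265 -0.0021  0.1781]
0.84 [0.011, -0.0001, -0.0111] [ 0.5304 -0.0019  0.1932]
0.96 [0.0122, -0.0001, -0.0097] [ 0.5362 -0.0017  0.2077]
1.08 [0.0133, -0.0, -0.0081] [ 0.5436 -0.0013  0.2214]
1.2 [0.0142, -0.0, -0.0065] [ 0.5526 -0.0009  0.2342]
1.32 [0.0148, -0.0, -0.0048] [ 5.631e-01 -5.000e-04  2.457e-01]
1.44 [0.0153, -0.0, -0.0029] [0.5748 0.     0.2559]
1.56 [0.0156, -0.0, -0.0011] [0.5877 0.0006 0.2646]
1.68 [0.0156, 0.0, 0.0008] [0.6016 0.0012 0.2718]
1.8 [0.0154, 0.0, 0.0026] [0.6162 0.0018 0.2772]
1.92 [0.0149, 0.0, 0.0045] [0.6313 0.0025 0.2808]
2.04 [0.0143, 0.0, 0.0062] [0.6468 0.0032 0.2826]
2.16 [0.0135, 0.0, 0.0079] [0.6624 0.0039 0.2825]
2.28 [0.0124, 0.0, 0.0094] [0.6778 0.0045 0.2805]
2.4 [0.0112, 0.0001, 0.0109] [0.6929 0.0052 0.2767]
```

carry_out:
  moves: [-0.9, 0.001, 0, -0.0156, 0, 0, 0, -0.9, 0.0028, 0, -0.0153, 0, 0, 0, -0.9, 0.0046, 0, -0.0149, 0, 0, 0, -0.9, 0.0064, 0, -0.0142, 0, 0, 0, -0.9, 0, 0, 0, 0, 0, 0]

```text
clock: 5.2
tcp_pos: [0.523, -0.0022, 0.1483]
orientation: [-0.009, 0.966, 0.022, 0.259]
wrist_force: [0.0, 0.6, -1.1]
finger_gap: 0.0106
```

carry_out:
  moves: [-0.9, 0.008, 0, -0.0134, 0, 0, 0, -0.9, 0.0096, 0, -0.0123, 0, 0, 0, -0.9, 0.011, 0, -0.0111, 0, 0, 0, -0.9, 0.0122, 0, -0.0097, 0, 0, 0, -0.9, 0, 0, 0, 0, 0, 0]

```text
clock: 5.82
tcp_pos: [0.5301, -0.0019, 0.2026]
orientation: [-0.009, 0.967, 0.021, 0.252]
wrist_force: [1.8, -0.6, -0.7]
finger_gap: 0.0103
```

```bash
python3 - <<'E'
from h import *
stat()
E
```

```text
tcp [ 0.5301 -0.0019  0.2026] z [ 0.488  0.027 -0.873] x [0.872 0.035 0.488] j [-0.23 -0.12 -0.68  0.52  0.14  1.33] f [ 1.8 -0.6 -0.7] gap 0.0103 t 5.83
```

```bash
cat > arc.py <<'E'
from h import *
import sys
a1=float(sys.argv[1]);n=int(sys.argv[2])
s=env.get_state();p=s["tcp_pos"];Q=rot(s["orientation"]).as_matrix()
h=np.array([.6513,.002,.158]);c,q=np.cos(np.radians(2.5)),np.sin(np.radians(2.5))
off=np.array([.5414,-.0014,.0878])-np.array([.5388,-.003,.093])
b=lambda a:h+.13*np.array([-np.cos(a-np.pi/6)*c,-np.cos(a-np.pi/6)*q,np.sin(a-np.pi/6)])+off
v=p-off-h;a0=np.arctan2(v[2],-v[0])+np.pi/6;print("angle",a0,"r",np.hypot(v[0],v[2]))
A=np.linspace(a0,a1,n+1);P=[p]+[b(a) for a in A[1:]]
for i in range(n):print((Q.T@(P[i+1]-P[i])).round(4).tolist())
print(P[-1].round(4))
E
python3 arc.py 1.45 5
```

```text
angle 0.9060494295784319 r 0.13342395418350253
[0.0137, -0.0002, -0.0055]
[0.0123, -0.0001, -0.007]
[0.013, -0.0001, -0.0056]
[0.0135, -0.0001, -0.0041]
[0.0139, -0.0001, -0.0027]
[5.759e-01 2.000e-04 2.567e-01]
```

carry_out:
  moves: [-0.9, 0.0145, 0, -0.0055, 0, 0, 0, -0.9, 0.013, 0, -0.007, 0, 0, 0, -0.9, 0.0135, 0, -0.0056, 0, 0, 0, -0.9, 0.014, 0, -0.0041, 0, 0, 0, -0.9, 0.014, 0, -0.0027, 0, 0, 0]

```text
clock: 6.45
tcp_pos: [0.5523, -0.0009, 0.2386]
orientation: [-0.007, 0.975, 0.016, 0.224]
wrist_force: [-37.8, -2.1, 28.3]
finger_gap: 0.0104
```

```bash
python3 - <<'E'
from h import *
stat()
E
python3 arc.py 2.0 5
```

```text
tcp [ 0.5523 -0.0009  0.2386] z [ 0.435  0.02  -0.9  ] x [0.9   0.028 0.436] j [-0.2  -0.07 -0.51  0.69  0.11  1.36] f [-37.8  -2.1  28.3] gap 0.0104 t 6.45
angle 1.225060280375363 r 0.13297439338015266
[0.0203, -0.0003, -0.004]
[0.0198, -0.0002, -0.0037]
[0.0201, -0.0002, -0.0006]
[0.02, -0.0002, 0.0025]
[0.0193, -0.0002, 0.0055]
[0.6417 0.0031 0.2822]
```

```bash
python3 - <<'E'
from h import *
from scipy.optimize import least_squares
P=np.array([[.5414,.0878],[.523,.1483],[.5301,.2026],[.5523,.2386]])
for k in(3,4):
    f=least_squares(lambda c:np.hypot(*(P[:k]-c).T)-.13,[.65,.155]);print(f.x,f.fun)
E
```

```text
[0.65209479 0.15659705] [ 0.00033177 -0.00063886  0.00038021]
[0.65223797 0.15599676] [ 0.00013783 -0.00053304  0.00072699 -0.00034317]
```

```bash
cat > arc.py <<'E'
from h import *
import sys
a1=float(sys.argv[1]);n=int(sys.argv[2])
s=env.get_state();p=s["tcp_pos"];Q=rot(s["orientation"]).as_matrix()
h=np.array([.652,.003,.1565]);q=.0436
b=lambda a:h+.130*np.array([-np.cos(a-np.pi/6),-np.cos(a-np.pi/6)*q,np.sin(a-np.pi/6)])
v=p-h;a0=np.arctan2(v[2],-v[0])+np.pi/6;print("angle",a0,"r",np.hypot(v[0],v[2]),"f",s["wrist_force"].round(1))
A=np.linspace(a0,a1,n+1);P=[p]+[b(a) for a in A[1:]]
for i in range(n):print((Q.T@(P[i+1]-P[i])).round(4).tolist())
print(P[-1].round(4))
E
python3 arc.py 1.45 3
```

```text
angle 1.212668532837898 r 0.12914516018785102 f [-37.8  -2.1  28.3]
[0.0091, 0.0003, -0.0047]
[0.0098, -0.0001, -0.0032]
[0.01, -0.0001, -0.0024]
[ 5.739e-01 -4.000e-04  2.604e-01]
```

carry_out:
  moves: [-0.9, 0, 0, 0, 0, 0, 0, -0.9, 0.0091, 0, -0.0047, 0, 0, 0, -0.9, 0.0098, 0, -0.0032, 0, 0, 0, -0.9, 0.01, 0, -0.0024, 0, 0, 0, -0.9, 0, 0, 0, 0, 0, 0]

```text
clock: 7.08
tcp_pos: [0.5745, -0.0, 0.2597]
orientation: [-0.007, 0.975, 0.016, 0.222]
wrist_force: [-5.0, -0.5, 6.0]
finger_gap: 0.0108
```

```bash
python3 -c "
from h import *
stat()"
python3 arc.py 1.75 4
```

```text
tcp [ 0.5745 -0.      0.2597] z [ 0.433  0.021 -0.901] x [0.901 0.028 0.433] j [-0.19 -0.03 -0.42  0.74  0.1   1.37] f [-5.  -0.5  6. ] gap 0.0108 t 7.08
angle 1.4503966582564065 r 0.12902571811953578 f [-5.  -0.5  6. ]
[0.0094, 0.0002, -0.0025]
[0.0097, -0.0001, -0.0008]
[0.0097, -0.0001, -0.0001]
[0.0097, -0.0001, 0.0007]
[0.6081 0.0011 0.2789]
```

Force is low again. Continuing.

carry_out:
  moves: [-0.9, 0.0094, 0, -0.0027, 0, 0, 0, -0.9, 0.0097, 0, -0.001, 0, 0, 0, -0.9, 0.0097, 0, -0.0002, 0, 0, 0, -0.9, 0.0097, 0, 0.0006, 0, 0, 0, -0.9, 0, 0, 0, 0, 0, 0]

```text
clock: 7.7
tcp_pos: [0.6103, 0.0015, 0.2804]
orientation: [-0.007, 0.975, 0.016, 0.222]
wrist_force: [-0.7, 0.4, 1.0]
finger_gap: 0.0107
```

```bash
python3 -c "
from h import *
stat()"
python3 arc.py 2.1 4
```

```text
tcp [0.6103 0.0015 0.2804] z [ 0.433  0.021 -0.901] x [0.901 0.028 0.434] j [-0.18  0.03 -0.31  0.79  0.1   1.38] f [-0.7  0.4  1. ] gap 0.0107 t 7.7
angle 1.7694968426012583 r 0.1307592536051798 f [-0.7  0.4  1. ]
[0.0105, 0.0002, 0.0025]
[0.0104, -0.0001, 0.0026]
[0.0102, -0.0001, 0.0035]
[0.0098, -0.0001, 0.0043]
[0.6527 0.003  0.2865]
```

carry_out:
  moves: [-0.9, 0.0107, 0, 0.002, 0, 0, 0, -0.9, 0.0107, 0, 0.0026, 0, 0, 0, -0.9, 0.0103, 0, 0.0035, 0, 0, 0, -0.9, 0.01, 0, 0.0043, 0, 0, 0, -0.9, 0, 0, 0, 0, 0, 0]

```text
clock: 8.32
tcp_pos: [0.6565, 0.0034, 0.2876]
orientation: [-0.008, 0.975, 0.016, 0.223]
wrist_force: [-1.5, 1.4, 2.0]
finger_gap: 0.0106
```

```bash
python3 -c "
from h import *
stat()"
python3 arc.py 2.36 4
```

```text
tcp [0.6565 0.0034 0.2876] z [ 0.434  0.022 -0.901] x [0.9   0.029 0.434] j [-0.16  0.11 -0.2   0.82  0.09  1.4 ] f [-1.5  1.4  2. ] gap 0.0106 t 8.32
angle 2.128366606940763 r 0.13119158268410414 f [-1.5  1.4  2. ]
[0.006, 0.0002, 0.0047]
[0.0063, -0.0001, 0.0041]
[0.0061, -0.0001, 0.0044]
[0.0058, -0.0, 0.0048]
[0.6861 0.0045 0.2819]
```

carry_out:
  moves: [-0.9, 0.0065, 0, 0.004, 0, 0, 0, -0.9, 0.0065, 0, 0.0041, 0, 0, 0, -0.9, 0.0063, 0, 0.0044, 0, 0, 0, -0.9, 0.006, 0, 0.0048, 0, 0, 0, -0.9, 0, 0, 0, 0, 0, 0]

```text
clock: 8.95
tcp_pos: [0.6885, 0.0046, 0.2817]
orientation: [-0.008, 0.975, 0.016, 0.222]
wrist_force: [-0.2, 1.5, 0.0]
finger_gap: 0.0103
```

```bash
python3 arc.py 2.38 4
```

```text
angle 2.3777397933539737 r 0.1303855677238441 f [-0.2  1.5  0. ]
[-0.0002, 0.0001, 0.0003]
[0.0001, -0.0, 0.0]
[0.0001, -0.0, 0.0]
[0.0001, -0.0, 0.0]
[0.6886 0.0046 0.2812]
```

carry_out:
  moves: [-0.3, 0, 0, 0, 0, 0, 0, -0.3, 0, 0, 0, 0, 0, 0, -0.3, 0, 0, 0, 0, 0, 0, -0.3, 0, 0, -0.02, 0, 0, 0, -0.3, 0, 0, -0.025, 0, 0, 0]

```text
clock: 9.57
tcp_pos: [0.6684, 0.0026, 0.3212]
orientation: [-0.007, 0.975, 0.016, 0.221]
wrist_force: [0.1, 0.5, -0.1]
finger_gap: 0.0297
```

carry_out:
  moves: [-0.3, -0.01, 0, -0.04, 0, 0, 0, -0.3, -0.04, 0, -0.03, 0, 0, 0, -0.3, -0.045, 0, 0, 0, 0, 0, -0.3, -0.045, 0, 0, 0, 0, 0, -0.3, -0.03, 0, 0, 0, 0, 0]

```text
clock: 10.2
tcp_pos: [0.4832, -0.0047, 0.3161]
orientation: [-0.005, 0.974, 0.016, 0.227]
wrist_force: [0.8, -0.6, 1.2]
finger_gap: 0.0297
```

```bash
python3 - <<'E'
from h import *
stat()
st,im=snap("wrist","w3.png");_,t=snap("top","top1.png");_,s=snap("scene","scene1.png")
np.savez("w3.npz",p=st["tcp_pos"],q=st["orientation"])
f=lambda im,x,y,w,h,k:cv2.resize(im[y:y+h,x:x+w,::-1],None,fx=k,fy=k,interpolation=2)
a=f(im,200,80,300,200,8/3) #800x533? 
b=np.hstack([f(t,290,90,80,120,3),f(s,240,120,120,120,3)])
cv2.imwrite("pics/w3z.png",a);print(b.shape);cv2.imwrite("pics/b3.png",b)
E
```

```text
tcp [ 0.4832 -0.0047  0.3161] z [ 0.442  0.017 -0.897] x [0.897 0.028 0.442] j [-0.25 -0.24 -0.46  0.91  0.13  1.31] f [ 0.8 -0.6  1.2] gap 0.0297 t 10.2
(360, 600, 3)
```

View pics/w3z.png

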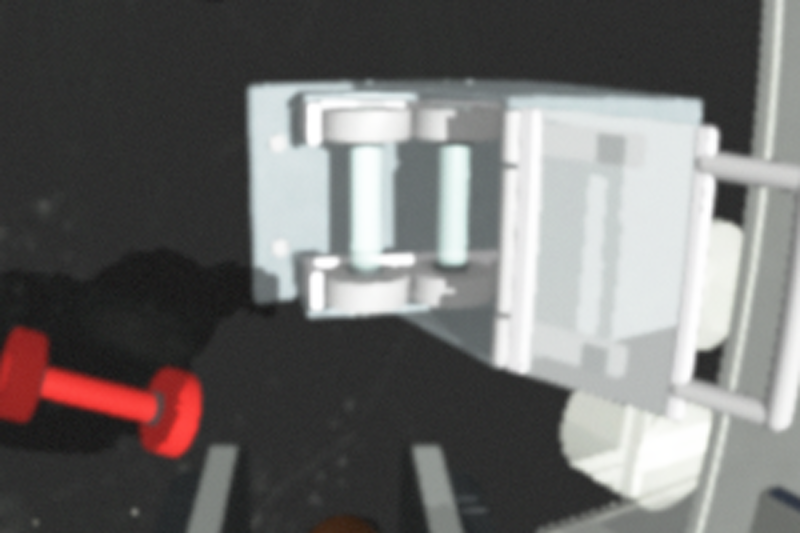

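View pics/b3.png

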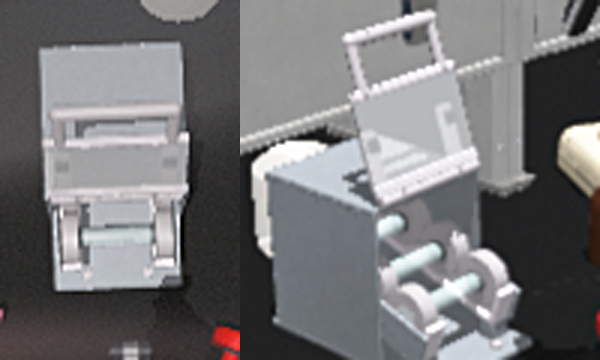

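The wrist crop shows the guard open and leaning back. The front tube is centred at about (367,206) and the second at (454,205). In the second picture the front tube's centre is at (118,236) in the top crop and about (455,291) in the scene crop. There are 3 cells in the magazine.

```bash
python3 - <<'E'
from h import *
d=np.load("w3.npz");s3=dict(tcp_pos=d["p"],orientation=d["q"])
w=cv2.cvtColor(cv2.imread("pics/w3.png"),6);t=cv2.cvtColor(cv2.imread("pics/top1.png"),6)
print(w[157,325:352].tolist());print(t[160:178,329].tolist());print(t[168,305:356].tolist());print(w[125:190,338].tolist())
a=[ray("top",329.3,168.7),wray(337.6,157.3,s3),ray("scene",311.7,217)]
print(tri(*a));print(tri(*a[:2]));print(tri2(a,2.5),tri2(a[:2],2.5))
print("stop est",np.array([.6513,.002,.158])-[.018,.0008,.098], "tcp->",)
E
```

```text
[114, 111, 111, 111, 114, 127, 161, 210, 237, 247, 251, 253, 253, 253, 253, 251, 246, 235, 221, 215, 216, 202, 171, 131, 114, 111, 110]
[181, 184, 185, 189, 159, 109, 169, 202, 214, 209, 197, 194, 183, 186, 187, 185, 186, 184]
[41, 31, 96, 228, 113, 140, 223, 216, 216, 219, 222, 63, 170, 227, 220, 219, 218, 219, 220, 219, 216, 215, 216, 215, 214, 215, 212, 212, 211, 211, 211, 211, 214, 215, 219, 176, 139, 207, 222, 221, 221, 224, 193, 107, 224, 0, 24, 43, 39, 40, 44]
[252, 252, 251, 251, 250, 250, 248, 239, 211, 203, 238, 252, 253, 253, 253, 253, 253, 253, 253, 253, 253, 253, 253, 253, 253, 253, 253, 253, 253, 253, 253, 253, 253, 253, 253, 253, 253, 253, 253, 253, 253, 253, 253, 253, 253, 253, 253, 253, 251, 248, 249, 250, 249, 242, 230, 205, 172, 152, 146, 148, 164, 204, 235, 245, 247]
(array([6.29893391e-01, 3.92916126e-04, 6.27438240e-02]), [np.float64(0.002849331309227925), np.float64(0.0037294724779344188), np.float64(0.0064562322777857875)])
(array([0.63291073, 0.00228107, 0.06178138]), [np.float64(0.0006488280786770559), np.float64(0.0006488280786771013)])
(array([0.63430865, 0.05528254]), array([ 0.00107566, -0.00179916,  0.00086258])) (array([0.63181252, 0.06343179]), array([2.22044605e-16, 2.22044605e-16]))
stop est [0.6333 0.0012 0.06  ] tcp->
```

```bash
python3 - <<'E'
from h import *
c=np.array([.633,.0015,.0605]);r=tool(40,2.5);z=r.as_matrix()[:,2];print((c-.13*z).round(3))
plan(c-.13*z,r,5)
E
```

```text
[ 0.55  -0.002  0.16 ]
5 rows of [-0.0053, 0.0, 0.0336] [0.04, 2.75, -0.13]
[[0.494, -0.004, 0.284], [0.506, -0.004, 0.252], [0.519, -0.003, 0.221], [0.533, -0.003, 0.19], [0.55, -0.002, 0.16]] force [ 0.8 -0.3  1. ] gap 0.03 t 10.35
```

carry_out:
  moves: [-0.25, -0.005, 0, 0.034, 0, 2.8, 0, -0.25, -0.005, 0, 0.034, 0, 2.8, 0, -0.25, -0.005, 0, 0.034, 0, 2.8, 0, -0.25, -0.005, 0, 0.034, 0, 2.8, 0, -0.25, -0.005, 0, 0.034, 0, 2.8, 0]

```text
clock: 10.98
tcp_pos: [0.5674, -0.0049, 0.169]
orientation: [-0.004, 0.934, 0.015, 0.358]
wrist_force: [0.6, -0.2, 0.0]
finger_gap: 0.0322
```

```bash
python3 - <<'E'
from h import *
c=np.array([.633,.0015,.0605]);r=tool(40,2.5);z=r.as_matrix()[:,2]
stat();plan(c-.04*z,r,5)
E
```

```text
tcp [ 0.5674 -0.0049  0.169 ] z [ 0.668  0.019 -0.744] x [0.744 0.025 0.668] j [-0.24 -0.09 -0.91  0.05  0.18  1.36] f [ 0.6 -0.2  0. ] gap 0.0322 t 10.97
5 rows of [-0.0042, -0.0008, 0.017] [0.11, -0.38, -0.08]
[[0.576, -0.004, 0.154], [0.584, -0.003, 0.138], [0.592, -0.002, 0.122], [0.6, -0.001, 0.107], [0.607, 0.0, 0.091]] force [ 0.6 -0.2  0. ] gap 0.0322 t 10.975
```

carry_out:
  moves: [-0.25, -0.01, -0.001, 0.008, 0, -1, 0, -0.25, -0.01, -0.001, 0.012, 0, -1, 0, -0.25, -0.001, -0.001, 0.02, 0, 0, 0, -0.25, 0, -0.001, 0.02, 0, 0, 0, -0.25, 0, 0, 0.014, 0, 0, 0]

```text
clock: 11.6
tcp_pos: [0.6049, -0.0007, 0.0988]
orientation: [-0.004, 0.94, 0.016, 0.34]
wrist_force: [-0.0, 0.5, -0.4]
finger_gap: 0.032
```

```bash
python3 - <<'E'
from h import *
c=np.array([.633,.0015,.0605]);r=tool(40,2.5);z=r.as_matrix()[:,2]
st,im=snap("wrist","w4.png")
stat();plan(c+.007*z,r,5)
np.savez("w4.npz",p=st["tcp_pos"],q=st["orientation"])
cv2.imwrite("pics/w4z.png",cv2.resize(im[60:300,160:460,::-1],None,fx=2.5,fy=2.5,interpolation=2))
E
```

```text
tcp [ 0.6054 -0.0009  0.0981] z [ 0.64   0.017 -0.769] x [0.768 0.027 0.64 ] j [-0.21  0.12 -0.9  -0.13  0.15  1.38] f [ 1.6 -1.5 -1. ] gap 0.0321 t 11.65
5 rows of [-0.0006, -0.0003, 0.0107] [0.12, 0.04, -0.08]
[[0.612, -0.0, 0.089], [0.618, 0.0, 0.081], [0.625, 0.001, 0.072], [0.631, 0.001, 0.064], [0.637, 0.002, 0.055]] force [ 1.6 -1.5 -1. ] gap 0.0321 t 11.65
```

View pics/w4z.png

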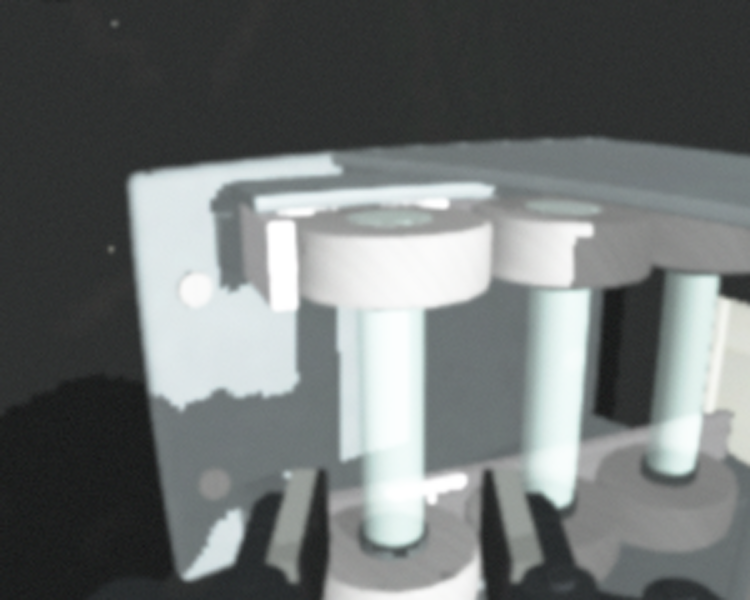

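The wrist crop shows the front tube at x≈393, running down to its far collar at (393,535), with the fingertips at x≈312 and 498, one on each side of it. Neighbouring tubes are at x≈556 and 685. I'll check the tube line and its middle.

```bash
python3 - <<'E'
from h import *
L=lambda n:(lambda d:dict(tcp_pos=d["p"],orientation=d["q"]))(np.load(n))
s3,s4=L("w3.npz"),L("w4.npz")
a=[ray("top",329.3,168.7),wray(337.8,157.3,s3),wray(160+393/2.5,60+420/2.5,s4)]
for k in([0,1,2],[0,2],[1,2]): print(tri2([a[i] for i in k],2.5))
o,d=wray(160+393/2.5,60+545/2.5,s4);print("far tube end",o+d*(.0605-o[2])/d[2])
for v in(145,268):
    o,d=wray(200+367*.375,80+v*.375,s3);print("w3 tube end",o+d*(.0605-o[2])/d[2])
E
```

```text
(array([0.63258012, 0.06087651]), array([ 0.00032242, -0.0009392 ,  0.00064426]))
(array([0.63238907, 0.06008675]), array([-1.11022302e-16,  1.11022302e-16]))
(array([0.63799894, 0.05312397]), array([1.11022302e-16, 1.11022302e-16]))
far tube end [ 0.63355279 -0.03384708  0.0605    ]
w3 tube end [0.63265598 0.03504715 0.0605    ]
w3 tube end [ 0.63565368 -0.03119447  0.0605    ]
```

carry_out:
  moves: [-0.25, -0.001, 0, 0.011, 0, 0, 0, -0.25, -0.001, 0, 0.011, 0, 0, 0, -0.25, 0, 0, 0.011, 0, 0, 0, -0.25, 0, 0, 0.011, 0, 0, 0, -0.25, 0, 0, 0.008, 0, 0, 0]

```text
clock: 12.28
tcp_pos: [0.6411, -0.0004, 0.0567]
orientation: [-0.003, 0.94, 0.016, 0.341]
wrist_force: [-0.3, 0.5, 0.2]
finger_gap: 0.0319
```

```bash
python3 - <<'E'
from h import *
c=np.array([.6326,.001,.0605]);r=tool(40,2.5);z=r.as_matrix()[:,2]
stat();plan(c+.008*z,r,1)
E
```

```text
tcp [ 6.411e-01 -4.000e-04  5.670e-02] z [ 0.641  0.017 -0.767] x [0.766 0.027 0.642] j [-0.19  0.26 -0.87 -0.24  0.14  1.4 ] f [-0.3  0.5  0.2] gap 0.0319 t 12.28
1 rows of [-0.0041, -0.0018, -0.0003] [0.66, 0.08, -0.35]
[[0.638, 0.001, 0.054]] force [-0.3  0.5  0.2] gap 0.0319 t 12.275
```

carry_out:
  moves: [-0.25, -0.004, -0.001, 0, 0, 0, 0, -0.25, 0, 0, 0, 0, 0, 0, -0.8, 0, 0, 0, 0, 0, 0, -0.8, 0, 0, 0, 0, 0, 0, -0.8, 0, 0, 0, 0, 0, 0]
  squeeze: 40

```text
clock: 12.9
tcp_pos: [0.638, 0.0006, 0.0542]
orientation: [-0.003, 0.94, 0.016, 0.342]
wrist_force: [1.7, 0.2, -1.8]
finger_gap: 0.0143
```

```bash
python3 - <<'E'
from h import *
stat();s=env.get_state();Q=rot(s["orientation"]).as_matrix()
for v in([0,0,.008],[-.004,0,.012]):print(v,(Q.T@np.array(v)).round(4))
E
```

```text
tcp [6.38e-01 6.00e-04 5.42e-02] z [ 0.642  0.017 -0.767] x [0.766 0.028 0.642] j [-0.19  0.26 -0.88 -0.26  0.14  1.4 ] f [ 1.7  0.2 -1.8] gap 0.0143 t 12.9
[0, 0, 0.008] [ 0.0051  0.     -0.0061]
[-0.004, 0, 0.012] [ 0.0046 -0.0001 -0.0118]
```

carry_out:
  moves: [-0.8, 0.005, 0, -0.006, 0, 0, 0, -0.8, 0.005, 0, -0.006, 0, 0, 0, -0.8, 0.005, 0, -0.006, 0, 0, 0, -0.8, 0.0046, 0, -0.0118, 0, 0, 0, -0.8, 0.0046, 0, -0.0118, 0, 0, 0]

```text
clock: 13.52
tcp_pos: [0.6279, 0.0008, 0.1027]
orientation: [-0.003, 0.94, 0.016, 0.34]
wrist_force: [-0.3, -0.1, -1.0]
finger_gap: 0.0146
```

```bash
python3 - <<'E'
from h import *
stat();s=env.get_state();Q=rot(s["orientation"]).as_matrix()
for v in([-.02,0,.025],[-.035,0,.02]):print(v,(Q.T@np.array(v)).round(4))
E
```

```text
tcp [0.6279 0.0008 0.1027] z [ 0.639  0.017 -0.769] x [0.769 0.027 0.639] j [-0.19  0.15 -0.84 -0.1   0.14  1.4 ] f [-0.3 -0.1 -1. ] gap 0.0146 t 13.53
[-0.02, 0, 0.025] [ 0.0006 -0.0005 -0.032 ]
[-0.035, 0, 0.02] [-0.0141 -0.001  -0.0377]
```

carry_out:
  moves: [-0.8, 0, 0, -0.02, 0, 0, 0, -0.8, 0, 0, -0.03, 0, 0, 0, -0.8, 0, 0, -0.03, 0, 0, 0, -0.8, 0, 0, -0.03, 0, 0, 0, -0.8, 0, 0, -0.02, 0, 0, 0]

```text
clock: 14.15
tcp_pos: [0.543, -0.0013, 0.2097]
orientation: [-0.003, 0.94, 0.016, 0.342]
wrist_force: [-0.4, 0.4, -0.6]
finger_gap: 0.0144
```

```bash
python3 - <<'E'
from h import *
stat()
_,t=snap("top","top2.png");_,s=snap("scene","scene2.png");_,w=snap("wrist","w5.png")
f=lambda im,x,y,w,h,k:cv2.resize(im[y:y+h,x:x+w,::-1],None,fx=k,fy=k,interpolation=2)
b=np.hstack([f(t,290,90,80,120,3),f(s,240,120,120,120,3)])
b=np.vstack([b,np.zeros((240,600,3),np.uint8)]);b[360:,:384]=f(w,0,0,640,400,.6);b[360:,384:]=f(t,395,180,72,80,3)
cv2.imwrite("pics/b5.png",b)
plan([.49,-.24,.16],tool(25,-15.4),10)
E
```

```text
tcp [ 0.543  -0.0013  0.2097] z [ 0.642  0.016 -0.766] x [0.766 0.028 0.643] j [-0.24 -0.2  -0.84  0.25  0.17  1.35] f [-0.4  0.4 -0.6] gap 0.0144 t 14.15
10 rows of [-0.0051, 0.0244, 0.0025] [-0.9, -1.5, 1.47]
[[0.542, -0.026, 0.205], [0.537, -0.075, 0.194], [0.528, -0.123, 0.184], [0.515, -0.171, 0.174], [0.499, -0.217, 0.165]] force [-0.4 -0.4 -1. ] gap 0.0149 t 14.3
```

View pics/b5.png

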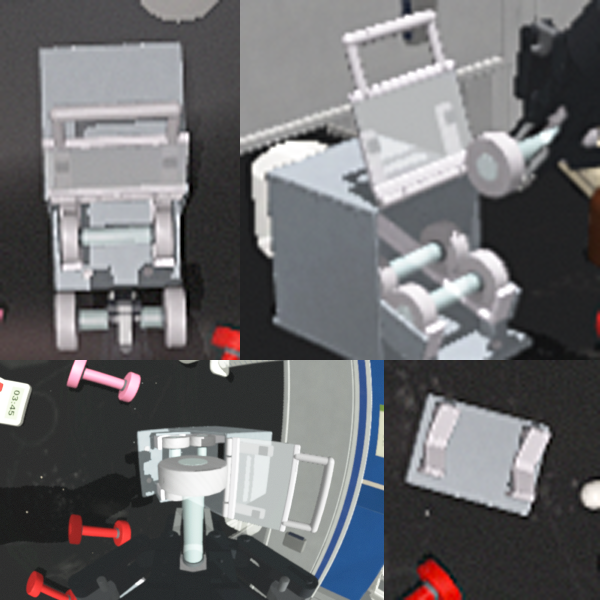

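View b5: the cell is held by its tube and the next cell has rolled to the stop, leaving two in the magazine. The guard is still open. The cradle's plate corners are at about (430,393), (552,430), (530,515) and (406,485) in the lower-right crop, where 3 px equal 1 image px.

```bash
python3 - <<'E'
from h import *
t=cv2.imread("pics/top2.png");hsv=cv2.cvtColor(t,40)
x0,y0=395,180;m=((hsv[...,2]>110)&(hsv[...,1]<70)).astype(np.uint8);q=m[180:245,395:462]
n,l,s,c=cv2.connectedComponentsWithStats(q);i=1+np.argmax(s[1:,4]);r=cv2.minAreaRect(np.argwhere(l==i)[:,::-1].astype(np.float32)+[x0,y0]);print(s[i],r)
b=cv2.boxPoints(r);P=np.array([plane("top",*p,.012) for p in b]);print(P.round(4),P.mean(0))
C=lambda x,y:(395+(x-384)/3,180+(y-360)/3)
cs=[plane("top",*C(*p),.008) for p in((430,393),(552,430),(530,515),(406,485))];print(np.round(cs,4).tolist(),np.mean(cs,0))
# V tops (z .042): four ends
vs=[plane("top",*C(*p),.042) for p in((450,403),(432,475),(544,426),(522,497))];print("V",np.round(vs,4).tolist(),np.mean(vs,0))
plan([.41,-.26,.24],tool(25,-15.4),10)
E
```

```text
Traceback (most recent call last):
cv2.error: OpenCV(4.12.0) /io/opencv/modules/imgproc/src/convhull.cpp:143: error: (-215:Assertion failed) total >= 0 && (depth == CV_32F || depth == CV_32S) in function 'convexHull'
```

```bash
cat > cr.py <<'E'
from h import *
import sys
t=cv2.imread(sys.argv[1]);hsv=cv2.cvtColor(t,40)
x0,y0=395,180;m=((hsv[...,2]>110)&(hsv[...,1]<70)).astype(np.uint8);q=m[180:245,395:462]
n,l,s,c=cv2.connectedComponentsWithStats(q);i=1+np.argmax(s[1:,4]);r=cv2.minAreaRect((np.argwhere(l==i)[:,::-1]+[x0,y0]).astype(np.float32));print(s[i],r)
b=cv2.boxPoints(r);P=np.array([plane("top",*p,.012) for p in b]);print(P.round(4).tolist(),P.mean(0))
E
python3 cr.py pics/top2.png; python3 - <<'E'
from h import *
C=lambda x,y:(395+(x-384)/3,180+(y-360)/3)
cs=[plane("top",*C(*p),.008) for p in((430,393),(552,430),(530,515),(406,485))];print(np.round(cs,4).tolist(),np.mean(cs,0))
vs=[plane("top",*C(*p),.042) for p in((450,403),(432,475),(544,426),(522,497))];print("V",np.round(vs,4).tolist(),np.mean(vs,0))
plan([.41,-.26,.24],tool(25,-15.4),10)
E
```

```text
[   7   11   49   41 1277] ((426.0269470214844, 211.23460388183594), (42.97583770751953, 30.784732818603516), 15.255120277404785)
[[0.488, -0.2094, 0.012], [0.5756, -0.2347, 0.012], [0.5422, -0.3555, 0.012], [0.4552, -0.3296, 0.012]] [ 0.51526378 -0.28228349  0.012     ]
[[0.5752, -0.2384, 0.008], [0.5388, -0.3572, 0.008], [0.4555, -0.3335, 0.008], [0.4845, -0.2133, 0.008]] [ 0.51351509 -0.2856071   0.008     ]
V [[0.5617, -0.2501, 0.042], [0.4928, -0.2316, 0.042], [0.5397, -0.3391, 0.042], [0.4721, -0.3164, 0.042]] [ 0.51655405 -0.28430125  0.042     ]
10 rows of [-0.0072, 0.0272, -0.0085] [-0.9, -1.5, 1.47]
[[0.534, -0.029, 0.212], [0.511, -0.083, 0.216], [0.486, -0.136, 0.222], [0.457, -0.187, 0.228], [0.426, -0.236, 0.236]] force [-0.4 -0.4 -1. ] gap 0.0149 t 14.3
```

carry_out:
  moves: [-0.8, -0.007, 0.027, -0.009, -0.9, -1.5, 1.5, -0.8, -0.007, 0.027, -0.009, -0.9, -1.5, 1.5, -0.8, -0.007, 0.027, -0.009, -0.9, -1.5, 1.5, -0.8, -0.007, 0.027, -0.009, -0.9, -1.5, 1.5, -0.8, -0.007, 0.027, -0.009, -0.9, -1.5, 1.5]

```text
clock: 14.92
tcp_pos: [0.4839, -0.1366, 0.2198]
orientation: [0.012, 0.959, -0.059, 0.276]
wrist_force: [0.1, -0.6, -1.4]
finger_gap: 0.0148
```

carry_out:
  moves: [-0.8, -0.007, 0.027, -0.009, -0.9, -1.5, 1.5, -0.8, -0.007, 0.027, -0.009, -0.9, -1.5, 1.5, -0.8, -0.007, 0.027, -0.009, -0.9, -1.5, 1.5, -0.8, -0.007, 0.027, -0.009, -0.9, -1.5, 1.5, -0.8, 0, 0, 0, 0, 0, 0]

```text
clock: 15.55
tcp_pos: [0.4233, -0.2421, 0.2323]
orientation: [0.024, 0.968, -0.122, 0.22]
wrist_force: [0.8, 0.4, -0.3]
finger_gap: 0.0147
```

```bash
python3 - <<'E'
from h import *
stat()
st,w=snap("wrist","w6.png");np.savez("w6.npz",p=st["tcp_pos"],q=st["orientation"])
c=env.calibration("wrist");K=np.array(c["camera_matrix"]);H=np.array(c["hand_eye"])
P=np.array([.5145,-.284,.04]);v=np.linalg.inv(M(rot(st["orientation"]),st["tcp_pos"])@H)@[*P,1];th=np.arctan2(np.hypot(*v[:2]),v[2])
u=K[:2,2]+K[0,0]*th*v[:2]/np.hypot(*v[:2]);print("cradle px",u)
x,y=np.clip((u-[130,100]).astype(int),0,[380,200]);print(x,y)
cv2.imwrite("pics/w6z.png",cv2.resize(w[y:y+200,x:x+260,::-1],None,fx=3,fy=3,interpolation=2))
_,t=snap("top","top3.png")
E
python3 cr.py pics/top3.png
```

```text
tcp [ 0.4233 -0.2421  0.2323] z [ 0.419 -0.1   -0.902] x [ 0.874 -0.226  0.431] j [-0.83 -0.17 -0.6   0.76  0.25  1.04] f [ 0.8  0.4 -0.3] gap 0.0147 t 15.55
cradle px [327.16118197 187.66390629]
197 87
[   7   11   49   41 1041] ((426.0269470214844, 211.23460388183594), (42.97583770751953, 30.784732818603516), 15.255120277404785)
[[0.488, -0.2094, 0.012], [0.5756, -0.2347, 0.012], [0.5422, -0.3555, 0.012], [0.4552, -0.3296, 0.012]] [ 0.51526378 -0.28228349  0.012     ]
```

View pics/w6z.png

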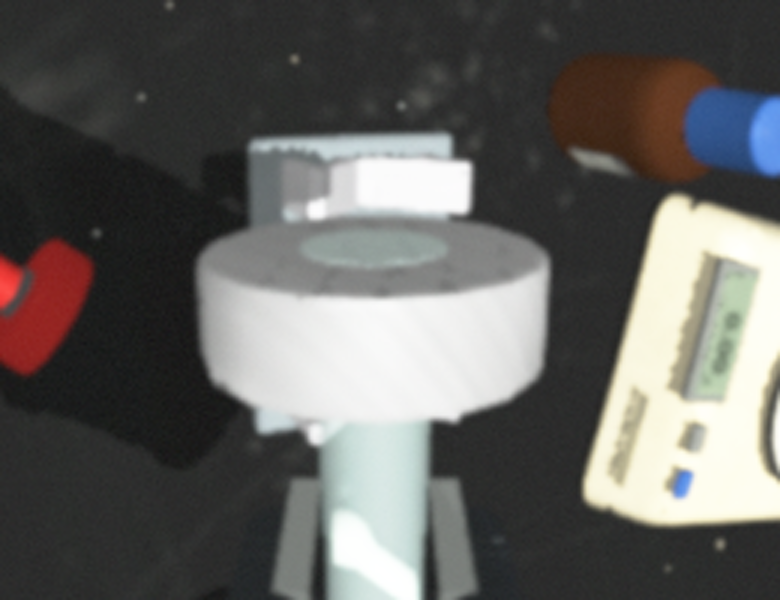

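The wrist crop shows the cell held square. Its outer cap face is centred at (373,248). The cradle plate's +y edge runs (249,137)-(452,135), and the near V support's right arm top lies about (360..470,160..212). The amber bottle is at (640,120).

```bash
python3 - <<'E'
from h import *
L=lambda n:(lambda d:dict(tcp_pos=d["p"],orientation=d["q"]))(np.load(n))
s=L("w6.npz");W=lambda x,y:wray(197+x/3,87+y/3,s)
def pl(p,z):
    o,d=W(*p);return o+d*(z-o[2])/d[2]
y=R.from_euler("z",-15.4,degrees=True).as_matrix()
cc=np.array([.5145,-.284,0])
for p,z in(((249,139),.008),((452,135),.008),((262,430),.008),((360,160),.042),((470,162),.042),((470,212),.042),((283,157),.042),((450,420),.042)):
    q=pl(p,z);print(p,q.round(4),"in cradle frame",(y.T@(q-cc)).round(4))
Q=rot(s["orientation"]).as_matrix();o,d=W(373,248);o=Q.T@(o-s["tcp_pos"]);d=Q.T@d
q=o+d*((-.008-o[2])/d[2]);print("cap face in tool",q.round(4)); q=o+d*((-.052-o[1])/d[1]);print(q.round(4))
E
```

```text
(249, 139) [ 0.4864 -0.2116  0.008 ] in cradle frame [-0.0463  0.0624  0.008 ]
(452, 135) [ 0.5734 -0.2367  0.008 ] in cradle frame [0.0442 0.0613 0.008 ]
(262, 430) [ 0.4569 -0.3299  0.008 ] in cradle frame [-0.0434 -0.0596  0.008 ]
(360, 160) [ 0.5153 -0.2258  0.042 ] in cradle frame [-0.0147  0.0564  0.042 ]
(470, 162) [ 0.5603 -0.2406  0.042 ] in cradle frame [0.0327 0.054  0.042 ]
(470, 212) [ 0.5558 -0.2601  0.042 ] in cradle frame [0.0335 0.034  0.042 ]
(283, 157) [ 0.4869 -0.2154  0.042 ] in cradle frame [-0.0448  0.0588  0.042 ]
(450, 420) [ 0.5274 -0.3434  0.042 ] in cradle frame [ 0.0282 -0.0539  0.042 ]
cap face in tool [-0.0008 -0.054  -0.008 ]
[-0.0008 -0.052   0.0006]
```

```bash
cat > pl.py <<'E'
from h import *
import sys
up=float(sys.argv[1]);n=int(sys.argv[2]);r=tool(25,-15.4)
seat=np.array([.5142,-.2835,.047]);t=seat-r.as_matrix()@[0,-.001,-.008]+[0,0,up]
print("target",t.round(4));stat();plan(t,r,n)
Q=rot(env.get_state()["orientation"]).as_matrix();print("up in tool",Q[2].round(3))
E
python3 pl.py .07 5
```

```text
target [ 0.5172 -0.2854  0.1097]
tcp [ 0.4232 -0.2402  0.2315] z [ 0.419 -0.098 -0.903] x [ 0.874 -0.225  0.43 ] j [-0.83 -0.17 -0.6   0.76  0.25  1.04] f [-0.3 -0.1 -1.2] gap 0.0144 t 15.65
5 rows of [0.0081, 0.0041, 0.0307] [-0.19, -0.09, 0.18]
[[0.442, -0.249, 0.207], [0.461, -0.258, 0.183], [0.48, -0.267, 0.159], [0.499, -0.276, 0.134], [0.517, -0.285, 0.11]] force [-0.3 -0.1 -1.2] gap 0.0144 t 15.65
up in tool [ 0.43  -0.009 -0.903]
```

carry_out:
  moves: [-0.8, 0.008, 0.004, 0.031, -0.2, 0, 0.2, -0.8, 0.008, 0.004, 0.031, -0.2, 0, 0.2, -0.8, 0.008, 0.004, 0.031, -0.2, 0, 0.2, -0.8, 0.008, 0.004, 0.031, -0.2, 0, 0.2, -0.8, 0.008, 0.004, 0.031, -0.2, -0.1, 0.2]

```text
clock: 16.27
tcp_pos: [0.5227, -0.2807, 0.105]
orientation: [0.029, 0.967, -0.129, 0.219]
wrist_force: [-0.4, -0.6, -1.1]
finger_gap: 0.0141
```

```bash
python3 pl.py .03 5
```

```text
target [ 0.5172 -0.2854  0.0697]
tcp [ 0.5227 -0.2807  0.105 ] z [ 0.417 -0.112 -0.902] x [ 0.871 -0.236  0.432] j [-0.72  0.16 -0.63  0.38  0.19  1.15] f [-0.4 -0.6 -1.1] gap 0.0141 t 16.27
5 rows of [-0.0038, 0.0012, 0.006] [-0.03, -0.11, 0.04]
[[0.522, -0.282, 0.098], [0.521, -0.283, 0.091], [0.519, -0.284, 0.084], [0.518, -0.284, 0.077], [0.517, -0.285, 0.07]] force [-0.4 -0.6 -1.1] gap 0.0141 t 16.275
up in tool [ 0.432 -0.001 -0.902]
```

carry_out:
  moves: [-0.8, -0.004, 0.001, 0.006, 0, 0, 0, -0.8, -0.004, 0.001, 0.006, 0, 0, 0, -0.8, -0.004, 0.001, 0.006, 0, -0.2, 0, -0.8, -0.004, 0.001, 0.006, 0, -0.2, 0, -0.8, -0.004, 0.001, 0.006, 0, -0.1, 0]

```text
clock: 16.9
tcp_pos: [0.5158, -0.2809, 0.0663]
orientation: [0.027, 0.968, -0.127, 0.214]
wrist_force: [-0.8, -0.1, -0.4]
finger_gap: 0.0147
```

```bash
python3 pl.py .008 4
```

```text
target [ 0.5172 -0.2854  0.0477]
tcp [ 0.5158 -0.2809  0.0663] z [ 0.408 -0.106 -0.907] x [ 0.876 -0.234  0.422] j [-0.73  0.21 -0.68  0.29  0.19  1.14] f [-0.8 -0.1 -0.4] gap 0.0147 t 16.9
4 rows of [-0.0014, 0.001, 0.0045] [-0.08, 0.02, 0.1]
[[0.516, -0.282, 0.062], [0.516, -0.283, 0.057], [0.517, -0.284, 0.052], [0.517, -0.285, 0.048]] force [-0.8 -0.1 -0.4] gap 0.0147 t 16.9
up in tool [ 0.422 -0.002 -0.907]
```

carry_out:
  moves: [-0.8, 0, 0.0045, 0, 0, 0, 0, -0.8, -0.0014, 0.001, 0.0045, 0, 0, 0, -0.8, -0.0014, 0, 0.0045, 0, 0, 0, -0.8, -0.0014, 0, 0.0035, 0, 0, 0, -0.8, 0, 0, 0, 0, 0, 0]

```text
clock: 17.52
tcp_pos: [0.5156, -0.2875, 0.0525]
orientation: [0.027, 0.968, -0.127, 0.214]
wrist_force: [0.8, -0.4, -1.6]
finger_gap: 0.0144
```

```bash
python3 pl.py .00 4
```

```text
target [ 0.5172 -0.2854  0.0397]
tcp [ 0.5156 -0.2875  0.0525] z [ 0.408 -0.107 -0.907] x [ 0.876 -0.235  0.422] j [-0.74  0.24 -0.69  0.26  0.2   1.13] f [ 0.8 -0.4 -1.6] gap 0.0144 t 17.52
4 rows of [-0.0011, -0.0006, 0.003] [-0.07, 0.01, 0.09]
[[0.516, -0.287, 0.049], [0.516, -0.286, 0.046], [0.517, -0.286, 0.043], [0.517, -0.285, 0.04]] force [ 0.8 -0.4 -1.6] gap 0.0144 t 17.525
up in tool [ 0.422 -0.002 -0.907]
```

carry_out:
  moves: [-0.8, 0, -0.002, 0, 0, 0, 0, -0.8, 0, 0, 0, 0, 0, 0, -0.8, -0.0011, 0, 0.003, 0, 0, 0, -0.8, -0.0011, 0, 0.003, 0, 0, 0, -0.8, 0, 0, 0, 0, 0, 0]

```text
clock: 18.15
tcp_pos: [0.517, -0.2855, 0.046]
orientation: [0.027, 0.968, -0.127, 0.215]
wrist_force: [0.5, -0.2, -0.5]
finger_gap: 0.0148
```

```bash
python3 pl.py .00 3
```

```text
target [ 0.5172 -0.2854  0.0397]
tcp [ 0.517  -0.2855  0.046 ] z [ 0.409 -0.107 -0.906] x [ 0.876 -0.234  0.422] j [-0.74  0.25 -0.69  0.24  0.2   1.13] f [ 0.5 -0.2 -0.5] gap 0.0148 t 18.15
3 rows of [-0.0008, -0.0, 0.0019] [-0.1, 0.01, 0.13]
[[0.517, -0.285, 0.044], [0.517, -0.285, 0.042], [0.517, -0.285, 0.04]] force [ 0.5 -0.2 -0.5] gap 0.0148 t 18.15
up in tool [ 0.422 -0.002 -0.906]
```

```bash
python3 - <<'E'
from h import *
_,w=snap("wrist","w7.png");_,t=snap("top","top4.png");_,s=snap("scene","scene4.png")
f=lambda im,x,y,w,h,k:cv2.resize(im[y:y+h,x:x+w,::-1],None,fx=k,fy=k,interpolation=2)
b=np.zeros((600,800,3),np.uint8);b[:600,:500]=f(w,220,90,200,240,2.5);b[:225,500:]=f(t,390,170,100,75,3);b[300:525,500:]=f(s,370,180,75,56,4)[:225,:300]if 0 else cv2.resize(s[180:236,370:445,::-1],(300,225),interpolation=2)
cv2.imwrite("pics/b7.png",b)
E
```

```text
(no output)
```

View pics/b7.png

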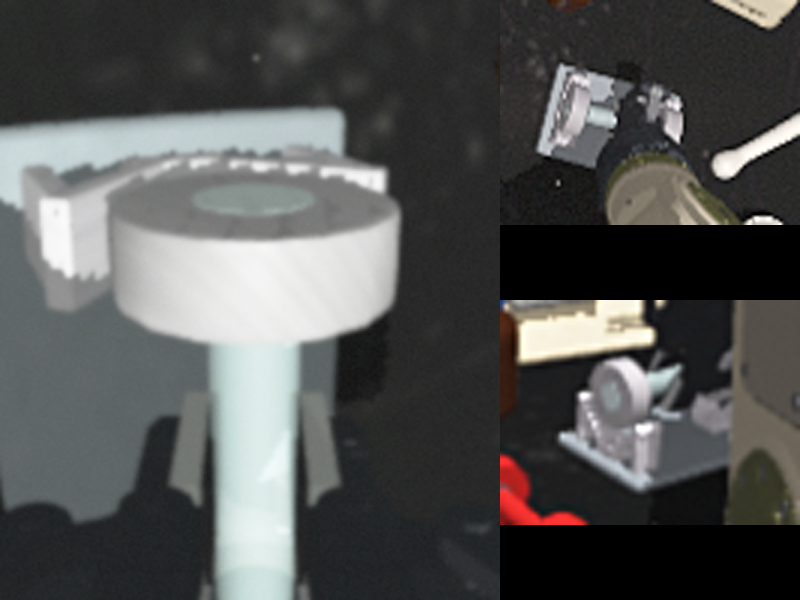

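View b7: the cell hovers centred over the cradle. In the scene crop the cap centre (620,390) lies between the V arms (583 and 650), and the V's left arm shows beside the cap. Now I'll lower it in small steps.

carry_out:
  moves: [-0.8, -0.0008, 0, 0.0019, 0, 0, 0, -0.8, -0.0008, 0, 0.0019, 0, 0, 0, -0.8, 0, 0, 0, 0, 0, 0, -0.8, 0, 0, 0, 0, 0, 0, -0.8, 0, 0, 0, 0, 0, 0]

```text
clock: 18.92
tcp_pos: [0.5174, -0.2858, 0.0421]
orientation: [0.027, 0.968, -0.127, 0.215]
wrist_force: [0.1, -0.7, -1.3]
finger_gap: 0.0149
```

```bash
python3 pl.py .00 2
```

```text
target [ 0.5172 -0.2854  0.0397]
tcp [ 0.5174 -0.2858  0.0421] z [ 0.409 -0.108 -0.906] x [ 0.875 -0.234  0.423] j [-0.74  0.25 -0.7   0.23  0.2   1.13] f [ 0.1 -0.7 -1.3] gap 0.0149 t 18.93
2 rows of [-0.0007, -0.0002, 0.001] [-0.14, -0.01, 0.19]
[[0.517, -0.286, 0.041], [0.517, -0.285, 0.04]] force [ 0.1 -0.7 -1.3] gap 0.0149 t 18.925
up in tool [ 0.423 -0.001 -0.906]
```

carry_out:
  moves: [-0.8, -0.0007, 0, 0.0013, 0, 0, 0, -0.8, 0, 0, 0, 0, 0, 0, -0.8, -0.0006, 0, 0.0012, 0, 0, 0, -0.8, 0, 0, 0, 0, 0, 0, -0.8, 0, 0, 0, 0, 0, 0]

```text
clock: 19.55
tcp_pos: [0.5178, -0.2859, 0.04]
orientation: [0.028, 0.968, -0.127, 0.216]
wrist_force: [-0.7, 1.7, -0.0]
finger_gap: 0.0147
```

carry_out:
  moves: [-0.8, -0.0006, 0, 0.0013, 0, 0, 0, -0.8, 0, 0, 0, 0, 0, 0, -0.8, 0, 0, 0, 0, 0, 0, -0.8, 0, 0, 0, 0, 0, 0, -0.8, 0, 0, 0, 0, 0, 0]

```text
clock: 20.18
tcp_pos: [0.5179, -0.2858, 0.0398]
orientation: [0.028, 0.968, -0.127, 0.216]
wrist_force: [-1.9, 2.1, 3.9]
finger_gap: 0.0146
```

Contact: z stopped at 0.0398, as predicted, with about +5 N. Now I'll open slowly and check.

carry_out:
  moves: [-0.55, 0, 0, 0, 0, 0, 0, -0.5, 0, 0, 0, 0, 0, 0, -0.4, 0, 0, 0, 0, 0, 0, -0.3, 0, 0, 0, 0, 0, 0, -0.3, 0, 0, 0, 0, 0, 0]

```text
clock: 20.8
tcp_pos: [0.5184, -0.2863, 0.0396]
orientation: [0.028, 0.968, -0.127, 0.217]
wrist_force: [-0.8, 0.6, -0.0]
finger_gap: 0.0301
```

carry_out:
  moves: [-0.3, 0, 0, -0.008, 0, 0, 0, -0.3, 0, 0, -0.012, 0, 0, 0, -0.3, 0, 0, -0.02, 0, 0, 0, -0.3, 0, 0, -0.025, 0, 0, 0, -0.3, 0, 0, -0.03, 0, 0, 0]

```text
clock: 21.42
tcp_pos: [0.4766, -0.2745, 0.1282]
orientation: [0.027, 0.968, -0.127, 0.215]
wrist_force: [-0.3, 0.2, 0.8]
finger_gap: 0.03
```

carry_out:
  moves: [-0.3, 0, 0, -0.03, 0, 0, 0, -0.3, 0, 0, -0.03, 0, 0, 0, -0.3, 0, 0, -0.03, 0, 0, 0, -0.3, 0, 0, -0.03, 0, 0, 0, -0.3, 0, 0, 0, 0, 0, 0]

```text
clock: 22.05
tcp_pos: [0.4244, -0.2609, 0.2476]
orientation: [0.03, 0.967, -0.126, 0.219]
wrist_force: [0.1, 0.1, -0.8]
finger_gap: 0.0299
```

```bash
python3 - <<'E'
from h import *
stat()
st,w=snap("wrist","w8.png");_,t=snap("top","top5.png");_,s=snap("scene","scene5.png")
f=lambda im,x,y,w,h,W,H:cv2.resize(im[y:y+h,x:x+w,::-1],(W,H),interpolation=2)
b=np.zeros((600,800,3),np.uint8);b[:300,:400]=f(w,220,100,200,150,400,300);b[:300,400:]=f(t,280,90,200,150,400,300);b[300:,:400]=f(s,200,120,160,120,400,300);b[300:,400:]=f(s,345,160,100,75,400,300)
cv2.imwrite("pics/b8.png",b)
E
```

```text
tcp [ 0.4244 -0.2609  0.2476] z [ 0.416 -0.114 -0.902] x [ 0.872 -0.231  0.431] j [-0.86 -0.15 -0.55  0.8   0.24  1.02] f [ 0.1  0.1 -0.8] gap 0.0299 t 22.05
```

View pics/b8.png

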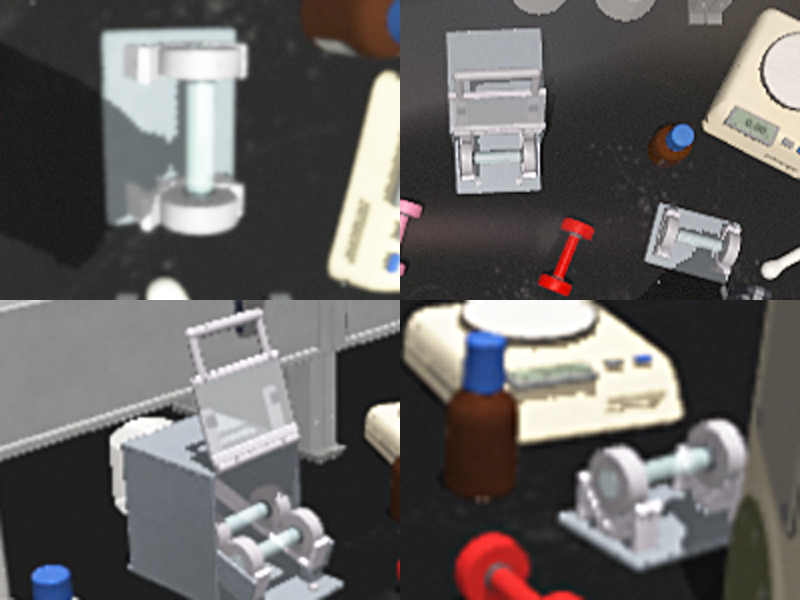

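View b8: the cell rests in both V pairs, the guard is open, and two cells remain with one at the stop. The amber bottle is unmoved. I'll check the cell's position numerically and compare the bottles with the first picture.

```bash
python3 - <<'E'
from h import *
st=env.get_state()
a=[ray("top",280+298/2,90+241/2),ray("scene",345+275/4,160+166/4),wray(220+200/2,100+138/2,st)]
x,e=tri(*a);print("cell",x.round(4),np.round(e,4)); x,e=tri(a[0],a[2]);print(x.round(4),np.round(e,4))
def cap(fn):
    h=cv2.cvtColor(cv2.imread(fn),40);m=((h[...,0]>105)&(h[...,0]<120)&(h[...,1]>130)&(h[...,2]>80)).astype(np.uint8);m[:100]=0
    n,l,s,c=cv2.connectedComponentsWithStats(m);return [c[i].round(1).tolist() for i in range(1,n) if s[i,4]>40]
for f in("top0","top5","scene0","scene5"):print(f,cap("pics/%s.png"%f))
E
```

```text
cell [ 0.5111 -0.283   0.047 ] [0.0039 0.006  0.0027]
[ 0.5156 -0.2841  0.0378] [0.0003 0.0003]
top0 [[419.6, 158.2]]
top5 [[419.7, 158.2]]
scene0 [[171.3, 104.0], [167.4, 122.4], [591.2, 139.0], [365.8, 175.2], [220.2, 233.7]]
scene5 [[171.2, 104.0], [167.4, 122.4], [595.6, 140.3], [365.8, 175.3], [220.2, 233.7]]
```

The cell is within a few mm of the seat at about 47 mm height, and both bottles are unmoved. Handing in.

```bash
python3 -c "
from h import *
stat();print(env.hand_in())"
```

```text
tcp [ 0.4239 -0.2598  0.2438] z [ 0.412 -0.11  -0.904] x [ 0.874 -0.233  0.427] j [-0.85 -0.15 -0.55  0.79  0.24  1.02] f [-0.2 -0.1  0.1] gap 0.03 t 22.2
the job is handed in; nothing more can be done
None
```

The job is done and handed in at 22.2 s. I swung the guard over until it rests open and took the front cell, and the next one rolled down to the stop. The cell was lowered into the cradle until it touched with a few newtons, then released, and the arm backed clear.

**Last checks:**
- **Pictures:** they show the cell in both V pairs, the guard open, and two cells in the magazine with one at the stop.
- **Bottles:** their caps are within 0.1 px of the first pictures.
- **Robot:** the wrist force is near zero, so the arm touches nothing.

**What disagreed:**
- **Force peak while swinging the guard:** my first hinge estimate was 2–4 mm off. That pressed inward on the gripped bar with about 47 N, the highest wrist reading I saw. It is under the 120 N wrist limit and was on the fingers, not the gripper body. I refitted the hinge from the measured path and continued with low force.
- **Cell height in the cradle:** using all three cameras it came out at 47 mm, with 3–6 mm misfit between the views. Top and wrist alone gave 38 mm. I trust 47 mm, because the arm made contact at the height expected for a seated cell.

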